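# Draw out the cradle and roll the brake pin into its groove

### The arm

A 6-joint arm with a two-finger parallel gripper is mounted at the origin on the work surface. World frame = base frame: x ahead of the robot, y to its left, z up, the work surface at z = 0. Lengths are in m, angles in degrees, forces in N, time in s.
With the tool pointing down it reaches from about 0.25 to 0.775 m from the base axis. Payload 4 kg.
Tool frame: the origin (TCP) lies midway between the tips of the shut fingers; the grasp point (between the pads) lies ctrl.grip_point_offset behind it (ctrl.grip_point_offset is the distance from the TCP to the grasp point, in m); x points along the fingers, y is the direction in which the jaws open and shut, and the axes are right-handed (so a half turn about x gives the same grasp; the last joint's range is limited). The gripper opens to 94 mm and grips with 3 to 60 N. Pads are 16 mm wide; open, the fingers measure 119 mm over their backs; the gripper's body (75 mm by 177 mm) begins 78 mm behind the grasp point.
Start: joints at [-81.881, 4.996, 78.535, -0, 96.463, -5.907], TCP at [0.133, -0.534, 0.206] pointing down, gripper open.
Joint ranges: [-177.83, 177.83], [-43.37, 116.18], [15.69, 146.23], [-61.86, 241.86], [9.47, 152.12], [-147.06, 147.06]. Speed limits (degrees/s): [159.86, 159.86, 180, 180, 180, 180].

### API

Orientations are given as [roll, pitch, yaw] about the fixed x, y, z axes, in that order (R = Rz(yaw) Ry(pitch) Rx(roll)).
In Python, from rig import ctrl gives the robot as it stands. The module is installed in compiled form; this text tells all that it offers.
- The arm moves only by the shell command python3 -m jog 'ROWS' [FORCE]. ROWS is JSON, a list of rows, each an object with "delta_pos": the shift along the tool's x, y, z in m, a list of three; "dr": the turn, a rotation vector about the tool's x, y, z in rad, a list of three; "gripper": the finger opening in m, from 0 to 0.094. A call has 1 to 5 rows; each row shifts and turns the commanded pose from where the row before left it, along the tool's axes as they then stand; what a row does not reach is not made up. A row lasts 1/12 s, in which the tool goes at most 41.7 mm and 7.16 degrees, less where a joint would pass 70% of its speed; a pose out of reach is approached as far as the arm can. A call is refused whole if a number of a shift passes 0.0417 or a number of a turn 0.125, either way. A call with a gripper value outside its range is refused whole. The fingers move at their own pace and stop on an object; FORCE is the grip in N (left out, the last holds). Time passes only in rows, so rows that do not move let the fingers close. It gives the time, the measured TCP pose, the force and the opening at its end, in the units of the state.
- ctrl.observe(): the state, without advancing time (a new reading comes with each control period).
- ctrl.capture(name): name is "side" or "top" or "wrist"; returns (picture, depth): 400x640x3 uint8, red, green, blue; 400x640 float32, m along the optical axis (not along the pixel's ray), 0 where there is no reading.
- ctrl.camera_params(name): a dict with "fx", "fy", "cx", "cy" (pixels), "extrinsics" (4x4, takes a point from world to camera coordinates); the wrist camera has in their place "mount" (4x4, takes a point from camera to tool coordinates, whose origin is the TCP and whose axes are the tool frame's). Camera axes: x right, y down, z forward; pixel columns grow to the right and rows downward; lengths in m; the calibration is good to about 2 mm. The wrist camera is an equidistant fisheye: a pixel r from the principal point sees the ray r / f radians off the axis. A picture is of the moment at which its call begins: read the wrist's pose just before it. camera_params takes no time and is no camera call.
- ctrl.hand_in(): hands the job in, once; it reports no verdict.
Trained networks look in the newest picture that a camera, given by its name, has taken for a name from the list of things; names that differ only in an ending like _2 or _b are one class to them, and where a whole thing is asked for, a point or a joint stands for the part that bears it (a point fixed in the world has none). Each returns a list of dicts, best first, with "p" (0 to 1); they miss things now and then, are a little off and sometimes report something else, mostly with a low value. They report only what shows in the picture. A call takes as long as a camera call.
- ctrl.recognise(label, camera): "point" ([x, y, z] in m, in the coordinates of the camera as it stood for that picture, good to about 4 mm: the middle of the surface that is visible of it).
The state is a dict: "time_s": time; "joints": joint angles; "dq": joint speeds; "tau": joint torques, N m; "eef_pos": TCP position; "tool_rot": TCP orientation; "contact_force": force on the tool from outside, world axes, zero at the start; "wrist_torque": the same for the moment, N m; "grip_width": finger opening in m.
Only numpy, scipy, OpenCV 4.12 (cv2) and the standard library are available. Lean on these libraries where they do the work, as an engineer would, in place of code of your own. Each camera call takes 0.05 s, during which the arm holds its last target.

### The job

Use the hooked rod to catch the eye under the hood of the pin gauge and pull the brass cradle slide out until it stops. Then gently roll the steel brake pin along the plate, without lifting it, until it settles midway along the slide's V-groove, and leave it lying there at rest, with the rod put down on the table clear of the gauge and the other things left where they are.

Things in the scene. Friction and masses are not known exactly. Their poses are not given: they have to be found in the camera images.
- gauge: fixed pin gauge; origin on the table top, middle of the loading place; +x away from the robot (yaw within 0.15 rad), +y left. Two level dark steel-topped loading plates, top 40 mm up, no rims: x -45 to 45 mm, y 36 to 150 mm left and y -36 to -150 mm right. Between them the slide's track: x -45 to 180, floor 12 mm up.
- hood_edge (a point): middle of the front lower edge of the gauge's green hood (the ledge), at gauge x 45, 80 mm up; axes as the gauge's. The roof runs 135 mm back (+x), 115 mm wide, 80 to 86 mm up, open in front and at the sides, on two rear posts (x 113 to 133 mm behind this point, y +-37 to 57). A dial 102 mm high stands on it 83 to 127 mm behind the edge.
- cradle_slide (a joint): travel of the brass slide along the gauge's -x, m: 0 = home under the hood, 0.125 = fully out at its stop, between the plates. Starts 0 to 0.010; stays where left; moves with about 3 N. Slide 80 mm long (x), 70 wide, top 40 mm up, flush with the plates (1 mm gaps). Along x in its middle a 90-degree V-groove, 30 mm wide, 15 deep, with 20 mm flat lands either side.
- cradle (a point): moves with the slide: where the pin's centre lies when seated midway along the groove, 44.8 mm above the table; axes as the gauge's (x along the groove)
- eye (a point): moves with the slide: middle of the opening of the red eye on its front (-x) end: a level loop of 6 mm bar, 30 mm up (bar top 33), opening 25 mm along x by 28 along y, free below down to 12 mm. The crossbar's centre line is 15.5 mm to -x of this point. With the slide home the point is 27.5 mm behind the hood's front edge, hidden from above.
- hook: loose hooked rod, 180 g, standing at the front left or right, yaw within 0.3 rad of world x. Origin under its foot (36 x 36 x 6 mm), z up, x along the rod to the hook. Orange upright handle 22 x 22 mm, 6 to 90 mm up (grip across y). A level 8 mm rod, centre 24 mm up, runs to x = 100 mm and turns down to foot level. Foot 43 mm up: passes over eye, under hood; about 20 mm up: catches.
- hook_tip (a point): centre of the down-turned 8 mm thick end of the rod, 6 mm above the foot's underside, 100 mm ahead of the handle
- pin: loose steel brake pin, plain cylinder 28 mm diameter, 60 long, about 0.28 kg; origin at its middle, own x along its axis (y, z turn as it rolls). Starts on the left or right plate, 70 to 105 mm from the gauge's middle, gauge x within 6 mm, axis along the gauge's x within 0.08 rad. Rolls freely. Axis 54 mm above the table on the plate, 44.8 mm when seated.
- boot: black rubber bellows boot on a steel collar, 46 mm diameter, 44 mm high, standing on the other loading plate (origin under its middle): leave it there
- spanner: blue plastic spanner, 150 mm long, flat on the table at the front, on the side where the hooked rod is not (origin on its underside): leave it
- funnel: brass funnel set in a small ring stand, foot 100 x 80 mm, 140 mm high, back left (origin under the foot): leave it
- nipple: steel grease nipple, 24 mm diameter, 37 mm high, left: leave it
- shoe_key: cast iron shoe key, 100 mm long, flat on the table, right: leave it
- grease_tin: blue tin, 72 mm diameter, 100 mm high, back right: leave it

How it is judged:
By the outcome, as a careful person would: the job done as asked, in the order asked, and still so for the second after the job is handed in, with the robot touching nothing.
It also fails if it takes over 64 s, if anything falls off the work surface, if the arm or the gripper's body presses on something with over 40 N, if the wrist force passes 120 N, or if a joint passes its speed limit or range.

## Working session

There is one attempt and no reset: what is moved stays moved. The work goes in short steps, Python scripts to look and compute and a shell command to move; the robot and the scene stay as the last step left them, time stands still between calls to the robot, and variables do not carry over. Pictures are saved under pics/ and viewed, and the job is handed in when it is done.

```bash
ls; mkdir -p pics
cat > h.py <<'E'
import numpy as np,cv2
from rig import ctrl
from scipy.spatial.transform import Rotation as R
def cap(n,name):
    p,d=ctrl.capture(n); cv2.imwrite(f'pics/{name}.png',p[:,:,::-1]); np.save(f'pics/{name}.npy',d); return p,d
def w(n,pc):
    E=np.array(ctrl.camera_params(n)['extrinsics']); return (np.linalg.inv(E)@np.r_[pc,1])[:3]
def px(n,P):
    c=ctrl.camera_params(n);q=np.array(c['extrinsics'])@np.r_[P,1];return (c['fx']*q[0]/q[2]+c['cx'],c['fy']*q[1]/q[2]+c['cy'])
def cloud(n,d):
    c=ctrl.camera_params(n);v,u=np.mgrid[0:400,0:640]
    P=np.stack([(u-c['cx'])/c['fx']*d,(v-c['cy'])/c['fy']*d,d,np.ones_like(d)],-1)
    W=(P@np.linalg.inv(np.array(c['extrinsics'])).T)[...,:3]; W[d<=0]=np.nan; return W
E
python3 - <<'E'
from h import *
np.set_printoptions(precision=4,suppress=True)
s=ctrl.observe();print({k:np.round(v,4) for k,v in s.items()},ctrl.grip_point_offset)
for n in('top','side'):
    cap(n,n+'0');c=ctrl.camera_params(n);print(n,c)
    for l in ['hook','pin','boot','gauge','cradle_slide','spanner','eye','nipple','shoe_key','hook_tip'][:(10 if n=='top' else 2)]:
        r=ctrl.recognise(l,n); print(l,[(np.round(w(n,a['point']),3),round(a['p'],2)) for a in r[:2]])
E
```

```text
pics
{'time_s': np.float64(0.0), 'joints': array([-81.8806,   5.0384,  78.6224,  -0.0013,  96.4615,  -5.9063]), 'dq': array([ 0.0818, -0.0008, -0.0865,  0.0445, -0.0147, -0.01  ]), 'tau': array([  0.0014, -34.0179, -30.2423,   0.0719,   0.0331,  -0.0002]), 'eef_pos': array([ 0.1332, -0.5331,  0.2043]), 'tool_rot': array([-95.2946,  89.8777,  98.731 ]), 'contact_force': array([ 0.642 , -0.0547,  0.6152]), 'wrist_torque': array([ 0.03  , -0.0058, -0.0264]), 'grip_width': np.float64(0.0939)} 0.0188
top {'fx': 421.96114583614525, 'fy': 421.96114583614525, 'cx': 319.91473195922265, 'cy': 200.15642536330412, 'extrinsics': array([[ 0.0012, -1.    ,  0.0065, -0.0144],
       [-0.9988, -0.0015, -0.0481,  0.5735],
       [ 0.0481, -0.0065, -0.9988,  1.3288],
       [ 0.    ,  0.    ,  0.    ,  1.    ]])}
hook [(array([ 0.445, -0.279,  0.03 ]), 0.5)]
pin [(array([ 0.622, -0.128,  0.068]), 0.44)]
boot [(array([0.637, 0.079, 0.074]), 0.56)]
gauge [(array([ 0.498, -0.418,  0.01 ]), 0.21)]
cradle_slide []
spanner [(array([0.438, 0.295, 0.008]), 0.76)]
eye [(array([ 0.669, -0.36 ,  0.099]), 0.33), (array([ 0.494, -0.42 ,  0.013]), 0.32)]
nipple [(array([0.498, 0.372, 0.019]), 0.64)]
shoe_key [(array([ 0.495, -0.421,  0.009]), 0.62)]
hook_tip [(array([ 0.494, -0.419,  0.012]), 0.53)]
side {'fx': 370.1697077341552, 'fy': 370.1697077341552, 'cx': 315.14680491012376, 'cy': 196.0208197491285, 'extrinsics': array([[-0.9796, -0.2001,  0.0172,  0.5742],
       [-0.1592,  0.7213, -0.6741,  0.1476],
       [ 0.1224, -0.6631, -0.7385,  0.8701],
       [ 0.    ,  0.    ,  0.    ,  1.    ]])}
hook [(array([ 0.436, -0.278,  0.029]), 0.95)]
pin [(array([ 0.62 , -0.116,  0.064]), 0.54)]
```

View pics/top0.png

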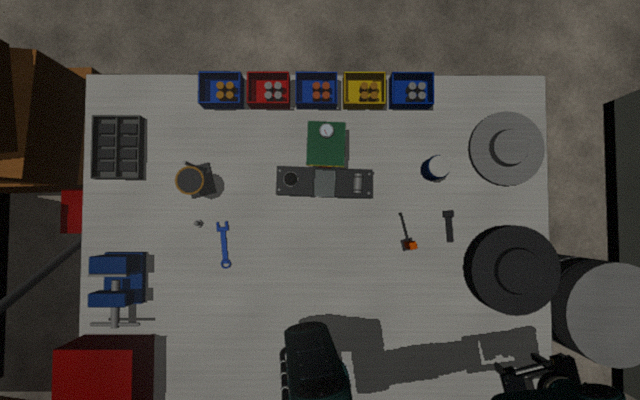

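View pics/side0.png

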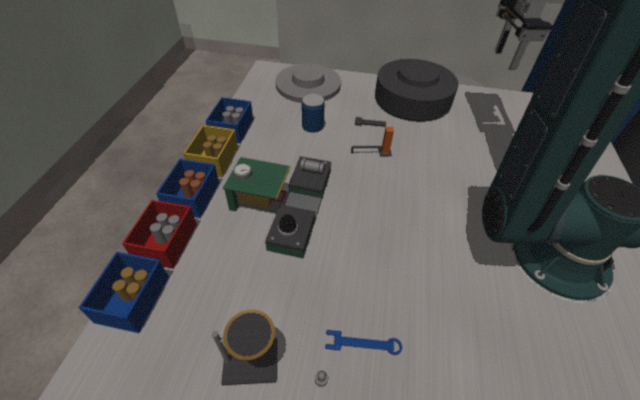

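Run:
```python
from h import *
np.set_printoptions(precision=4,suppress=True)
for n in('top','side'):
    W=cloud(n,np.load(f'pics/{n}0.npy'));x,y,z=W[...,0],W[...,1],W[...,2]
    def sel(nm,m):
        P=W[m&np.isfinite(z)]
        if len(P)<4: print(n,nm,len(P));return
        r=cv2.minAreaRect(P[:,:2].astype(np.float32)*1000)
        print(n,nm,len(P),P.mean(0),np.array(r[0]),np.array(r[1]),r[2])
    reg=(x>.5)&(x<.85)&(abs(y+.02)<.2)
    sel('table',(abs(z)<.02)&(x>.4)&(x<.5)&(abs(y)<.15))
    sel('plates',reg&(z>.032)&(z<.048)&(x<.70))
    sel('hood',reg&(z>.079)&(z<.092)&(x>.68))
    sel('pin',reg&(z>.058)&(z<.075)&(y<-.06)&(x<.67))
    sel('boot',reg&(z>.06)&(y>.04)&(x<.67))
    hr=(x>.38)&(x<.58)&(y>-.35)&(y<-.2)
    sel('handle',hr&(z>.080)&(z<.1))
    sel('rod',hr&(z>.015)&(z<.04))
    sel('foot',hr&(z>.08)&(z<.1))
p=cv2.imread('pics/top0.png');cv2.imwrite('pics/crop.png',cv2.resize(p[110:260,260:440],None,fx=4.4,fy=4,interpolation=cv2.INTER_CUBIC))
```

```text
top table 2905 [0.4498 0.0003 0.0008] [449.4557   0.0949] [ 96.4406 298.5843] 0.06993530690670013
top plates 1772 [ 0.6295 -0.0232  0.0408] [630.998  -24.3829] [300.2498  93.0185] 87.86114501953125
top hood 1399 [ 0.7408 -0.028   0.0868] [745.4485 -28.7902] [115.0336 129.6816] 88.52593231201172
top pin 170 [ 0.6224 -0.1271  0.0667] [ 622.6312 -126.1638] [27.8574 59.3168] 89.474853515625
top boot 119 [0.6361 0.0791 0.0761] [636.1973  79.8709] [33.9939 36.6092] 89.08763122558594
top handle 57 [ 0.4342 -0.2892  0.0902] [ 434.1518 -290.4481] [21.6795 22.3226] 12.637795448303223
top rod 91 [ 0.4826 -0.2763  0.0275] [ 478.765  -277.8297] [112.3103  14.9738] 9.982305526733398
top foot 57 [ 0.4342 -0.2892  0.0902] [ 434.1518 -290.4481] [21.6795 22.3226] 12.637795448303223
side table 3870 [ 0.4497  0.016  -0.0004] [449.999   -0.1346] [ 99.9641 299.4885] 0.008886240422725677
side plates 2142 [0.6269 0.0042 0.0395] [640.7585 -25.5198] [304.0458 116.9359] 87.80720520019531
side hood 1545 [ 0.7378 -0.0218  0.0856] [742.9158 -28.3691] [117.8635 129.5173] 88.16986846923828
side pin 166 [ 0.6211 -0.1223  0.0646] [ 620.8687 -125.8228] [26.0074 60.9648] 88.56953430175781
side boot 192 [0.6338 0.086  0.0743] [634.0292  84.1418] [35.0287 27.8889] 20.619104385375977
side handle 57 [ 0.4318 -0.2862  0.0876] [ 431.8876 -288.4076] [21.0045 22.7334] 14.584291458129883
side rod 155 [ 0.467  -0.2764  0.0262] [ 476.7215 -280.225 ] [114.4405  21.3442] 9.119817733764648
side foot 57 [ 0.4318 -0.2862  0.0876] [ 431.8876 -288.4076] [21.0045 22.7334] 14.584291458129883
```

View pics/crop.png

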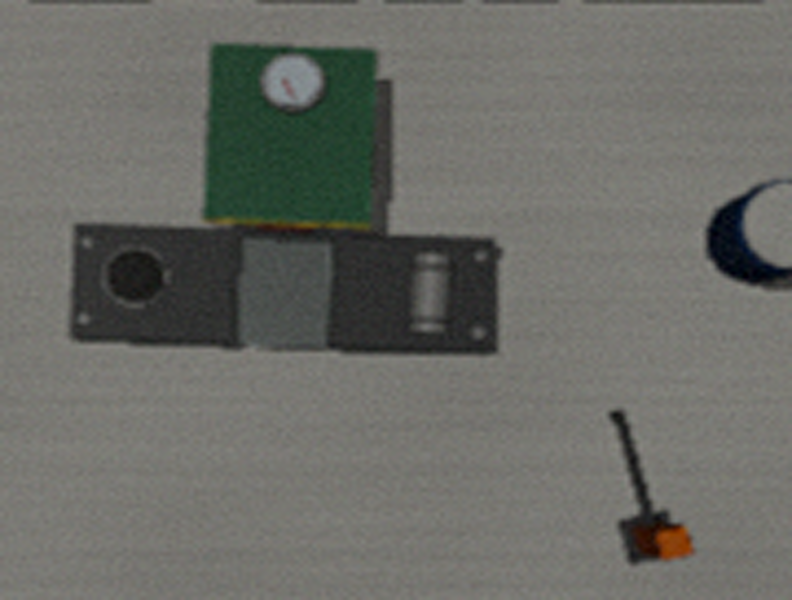

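Run:
```python
from h import *
np.set_printoptions(precision=4,suppress=True)
def ray(n,u,v,z):
    c=ctrl.camera_params(n);E=np.linalg.inv(np.array(c['extrinsics']))
    d=E[:3,:3]@np.array([(u-c['cx'])/c['fx'],(v-c['cy'])/c['fy'],1]);o=E[:3,3];return o+d*(z-o[2])/d[2]
a=ray('top',407.7,240,.024);b=ray('top',400.2,213,.024);print(a,b,np.degrees(np.arctan2(b[1]-a[1],b[0]-a[0])))
G=np.array([.630,-.0247]);yaw=np.radians(-1.9);Rg=np.array([[np.cos(yaw),-np.sin(yaw)],[np.sin(yaw),np.cos(yaw)]])
for n in('top','side'):
    p=cv2.imread(f'pics/{n}0.png');W=cloud(n,np.load(f'pics/{n}0.npy'))
    hs=cv2.cvtColor(p,cv2.COLOR_BGR2HSV)
    m=((hs[...,0]<8)|(hs[...,0]>172))&(hs[...,1]>90)&(hs[...,2]>30)&(abs(W[...,0]-.68)<.08)&(abs(W[...,1]+.02)<.07)
    for v,u in np.argwhere(m): print(n,u,v,p[v,u],np.r_[(W[v,u,:2]-G)@Rg,W[v,u,2]], (ray(n,u,v,.033)[:2]-G)@Rg)
p=cv2.imread('pics/side0.png');cv2.imwrite('pics/crops.png',cv2.resize(p[110:270,210:420],None,fx=3.75,fy=3.75,interpolation=cv2.INTER_CUBIC))
```

```text
[ 0.4479 -0.29    0.024 ] [ 0.5328 -0.267   0.024 ] 15.12984750192742
top 320 167 [23 27 42] [0.0461 0.0127 0.0376] [0.0467 0.0127]
top 321 167 [24 27 43] [0.0467 0.0095 0.0336] [0.0468 0.0095]
top 322 167 [28 27 48] [0.0466 0.0064 0.0357] [0.0469 0.0064]
top 323 167 [29 32 51] [0.0473 0.0032 0.0306] [0.047  0.0032]
top 324 167 [27 26 47] [0.0475 0.     0.03  ] [0.0471 0.0001]
top 325 167 [31 32 50] [ 0.0472 -0.0031  0.0336] [ 0.0473 -0.0031]
top 326 167 [19 21 40] [ 0.047  -0.0062  0.0361] [ 0.0474 -0.0062]
top 327 167 [28 30 50] [ 0.0469 -0.0093  0.0375] [ 0.0475 -0.0094]
top 328 167 [22 26 48] [ 0.0473 -0.0125  0.0348] [ 0.0476 -0.0125]
top 329 167 [23 28 47] [ 0.047  -0.0155  0.0385] [ 0.0477 -0.0157]
top 330 167 [21 23 42] [ 0.0474 -0.0187  0.036 ] [ 0.0478 -0.0188]
side 282 190 [35 38 63] [ 0.0544 -0.0189  0.0322] [ 0.0541 -0.0181]
side 282 191 [22 19 59] [ 0.0531 -0.0148  0.0329] [ 0.0531 -0.0147]
side 283 191 [17 18 59] [ 0.0503 -0.0146  0.0339] [ 0.0506 -0.0154]
side 284 191 [19 21 60] [ 0.0479 -0.0154  0.0337] [ 0.0481 -0.016 ]
side 285 191 [32 34 60] [ 0.046  -0.0177  0.03
[... 1909 characters left out ...]
0.0189]
side 277 200 [21 21 64] [0.0565 0.0175 0.0321] [0.0563 0.0182]
side 278 200 [19 22 61] [0.0546 0.0156 0.0306] [0.0538 0.0176]
side 279 200 [25 27 61] [0.0516 0.0164 0.0323] [0.0514 0.017 ]
side 280 200 [20 25 60] [0.0498 0.014  0.0302] [0.0489 0.0164]
side 281 200 [16 20 59] [0.0467 0.0151 0.0322] [0.0465 0.0158]
side 282 200 [30 29 52] [0.0442 0.0146 0.0323] [0.044  0.0151]
side 277 201 [32 33 53] [0.0563 0.0187 0.0296] [0.0552 0.0215]
side 278 201 [32 32 55] [0.0537 0.0184 0.0301] [0.0528 0.0209]
side 279 201 [28 30 59] [0.0505 0.02   0.0327] [0.0504 0.0202]
side 280 201 [25 26 61] [0.0488 0.0173 0.0302] [0.0479 0.0196]
side 281 201 [24 25 56] [0.0461 0.0172 0.0309] [0.0455 0.019 ]
```

View pics/crops.png

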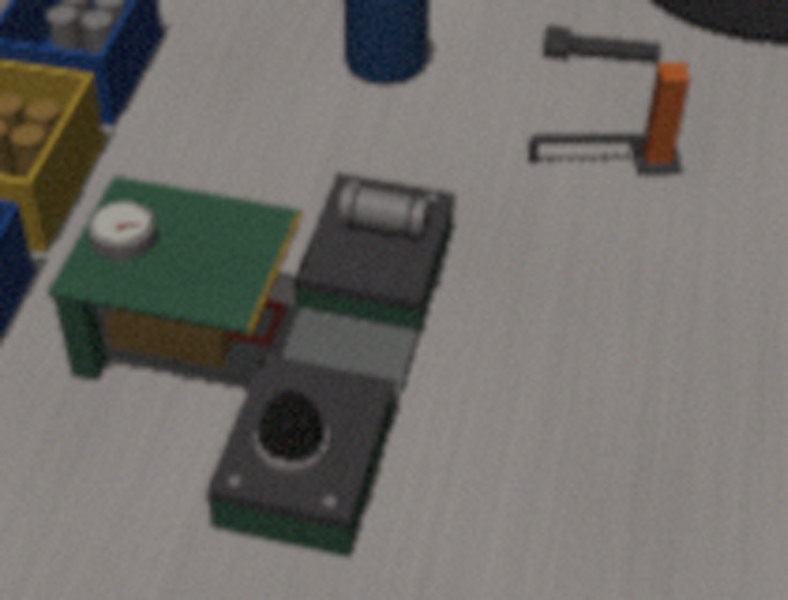

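```bash
cat >> h.py <<'E'
np.set_printoptions(precision=4,suppress=True)
def pose():
    s=ctrl.observe();return np.array(s['eef_pos']),R.from_euler('xyz',s['tool_rot'],degrees=True)
def down(yawy):  # tool x down, tool y at world heading yawy deg
    a=np.radians(yawy);x=np.array([0,0,-1.]);y=np.array([np.cos(a),np.sin(a),0]);return R.from_matrix(np.c_[x,y,np.cross(x,y)])
def plan(tp,yawy,n,step=True):
    p,r=pose();t=down(yawy);rv=(r.inv()*t).as_rotvec();dt=np.array(tp)-p
    print('from',p,'total',dt,np.linalg.norm(dt),'rot',np.degrees(rv))
    for i in range(n):
        ri=r*R.from_rotvec(rv*i/n)
        print(i,'dpos',np.round(ri.inv().apply(dt/n),4),'dr',np.round(rv/n,4))
G=np.array([.630,-.0247]);GY=np.radians(-1.9)
def g2w(x,y,z): return np.array([G[0]+x*np.cos(GY)-y*np.sin(GY),G[1]+x*np.sin(GY)+y*np.cos(GY),z])
def w2g(P): 
    d=np.array(P)[:2]-G;return np.array([d[0]*np.cos(GY)+d[1]*np.sin(GY),-d[0]*np.sin(GY)+d[1]*np.cos(GY)])
def st():
    s=ctrl.observe();print(round(float(s['time_s']),2),np.round(s['eef_pos'],4),'F',np.round(s['contact_force'],1),'w',round(float(s['grip_width']),4),'j',np.round(s['joints'],1))
E
python3 - <<'E'
from h import *
p,r=pose();print(r.as_matrix())
for yw in(104,-76): plan([.433,-.2885,.206],yw,8)
E
```

```text
[[ 0.      0.2424 -0.9702]
 [-0.0002 -0.9702 -0.2424]
 [-1.      0.0002  0.    ]]
from [ 0.1333 -0.5336  0.2056] total [0.2997 0.2451 0.0004] 0.3871870769139302 rot [-179.9729    0.02      0.0008]
0 dpos [-0.0001 -0.0206 -0.0438] dr [-0.3926  0.      0.    ]
1 dpos [-0.0001 -0.0023 -0.0483] dr [-0.3926  0.      0.    ]
2 dpos [-0.0001  0.0163 -0.0456] dr [-0.3926  0.      0.    ]
3 dpos [-0.0001  0.0325 -0.0358] dr [-0.3926  0.      0.    ]
4 dpos [-0.0001  0.0438 -0.0207] dr [-0.3926  0.      0.    ]
5 dpos [-0.0001  0.0483 -0.0023] dr [-0.3926  0.      0.    ]
6 dpos [-0.0001  0.0456  0.0163] dr [-0.3926  0.      0.    ]
7 dpos [-0.0001  0.0358  0.0325] dr [-0.3926  0.      0.    ]
from [ 0.1333 -0.5336  0.2056] total [0.2997 0.2451 0.0004] 0.3871870769139302 rot [ 0.0271  0.0005 -0.0128]
0 dpos [-0.0001 -0.0206 -0.0438] dr [ 0.0001  0.     -0.    ]
1 dpos [-0.0001 -0.0207 -0.0438] dr [ 0.0001  0.     -0.    ]
2 dpos [-0.0001 -0.0207 -0.0438] dr [ 0.0001  0.     -0.    ]
3 dpos [-0.0001 -0.0207 -0.0438] dr [ 0.0001  0.     -0.    ]
4 dpos [-0.0001 -0.0207 -0.0438] dr [ 0.0001  0.     -0.    ]
5 dpos [-0.0001 -0.0207 -0.0438] dr [ 0.0001  0.     -0.    ]
6 dpos [-0.0001 -0.0207 -0.0438] dr [ 0.0001  0.     -0.    ]
7 dpos [-0.0001 -0.0207 -0.0438] dr [ 0.0001  0.     -0.    ]
```

```bash
R='{"delta_pos":[0,-0.0165,-0.035],"dr":[0,0,0],"gripper":0.07}'; python3 -m jog '[{"delta_pos":[0,-0.0165,-0.035],"dr":[0,0,0],"gripper":0.07},{"delta_pos":[0,-0.0165,-0.035],"dr":[0,0,0],"gripper":0.07},{"delta_pos":[0,-0.0165,-0.035],"dr":[0,0,0],"gripper":0.07},{"delta_pos":[0,-0.0165,-0.035],"dr":[0,0,0],"gripper":0.07},{"delta_pos":[0,-0.0165,-0.035],"dr":[0,0,0],"gripper":0.07}]' 50
python3 -m jog '[{"delta_pos":[0,-0.0165,-0.035],"dr":[0,0,0],"gripper":0.07},{"delta_pos":[0,-0.0165,-0.035],"dr":[0,0,0],"gripper":0.07},{"delta_pos":[0,-0.0165,-0.035],"dr":[0,0,0],"gripper":0.07},{"delta_pos":[0,-0.0165,-0.035],"dr":[0,0,0],"gripper":0.07},{"delta_pos":[0,-0.0165,-0.035],"dr":[0,0,0],"gripper":0.07}]' 50
python3 - <<'E'
from h import *
st();cap('wrist','w1');p=ctrl.camera_params('wrist');print(p)
pp,r=pose()
M=np.array(p['mount'])
for l in('hook','hook_tip'):
    for a in ctrl.recognise(l,'wrist')[:2]: print(l,a['p'],pp+r.apply((M@np.r_[a['point'],1])[:3]))
plan([.433,-.2885,.029],-76,5)
E
```

```text
time_s: 1.12
eef_pos: [0.2841, -0.41, 0.2057]
tool_rot: [108.3, 90.0, -57.7]
contact_force: [0.7, -1.0, 0.3]
grip_width: 0.0705
time_s: 1.53
eef_pos: [0.4341, -0.2872, 0.2058]
tool_rot: [122.0, 89.9, -44.0]
contact_force: [0.3, -0.8, 0.2]
grip_width: 0.0704
1.53 [ 0.4341 -0.2872  0.2058] F [ 0.3 -0.8  0.2] w 0.0704 j [-39.7   1.2  82.5  -0.   96.3  36.2]
{'fx': 309.70691628693146, 'fy': 309.70691628693146, 'cx': 323.90683646674665, 'cy': 202.2912121348535, 'mount': array([[-0.0002, -0.2885,  0.9575, -0.1787],
       [ 1.    ,  0.    ,  0.0002,  0.0003],
       [-0.0001,  0.9575,  0.2885, -0.0856],
       [ 0.    ,  0.    ,  0.    ,  1.    ]])}
hook 0.62 [ 0.4484 -0.2807  0.0309]
hook_tip 0.72 [ 0.4506 -0.2797  0.0339]
from [ 0.4344 -0.2869  0.2054] total [-0.0014 -0.0016 -0.1764] 0.17638734745643775 rot [0.3179 0.0115 0.0028]
0 dpos [0.0353 0.0002 0.0003] dr [0.0011 0.     0.    ]
1 dpos [0.0353 0.0002 0.0003] dr [0.0011 0.     0.    ]
2 dpos [0.0353 0.0002 0.0003] dr [0.0011 0.     0.    ]
3 dpos [0.0353 0.0002 0.0003] dr [0.0011 0.     0.    ]
4 dpos [0.0353 0.0002 0.0003] dr [0.0011 0.     0.    ]
```

View pics/w1.png

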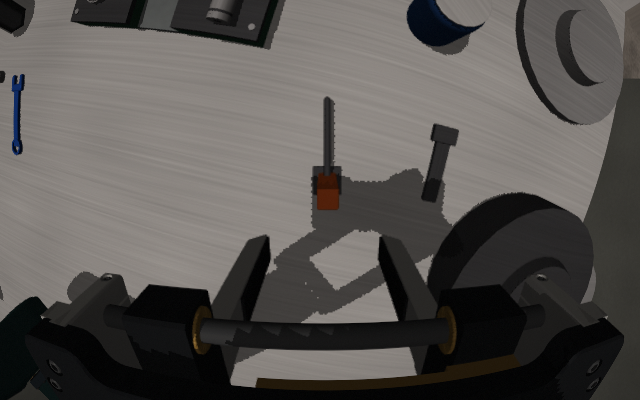

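```bash
python3 -m jog '[{"delta_pos":[0.035,0,0.0003],"dr":[0,0,0],"gripper":0.07},{"delta_pos":[0.035,0,0.0003],"dr":[0,0,0],"gripper":0.07},{"delta_pos":[0.035,0,0.0003],"dr":[0,0,0],"gripper":0.07},{"delta_pos":[0.035,0.0005,0.0003],"dr":[0,0,0],"gripper":0.07},{"delta_pos":[0.035,0.0005,0],"dr":[0,0,0],"gripper":0.07}]' 50
python3 -m jog '[{"delta_pos":[0,0,0],"dr":[0,0,0],"gripper":0},{"delta_pos":[0,0,0],"dr":[0,0,0],"gripper":0},{"delta_pos":[0,0,0],"dr":[0,0,0],"gripper":0},{"delta_pos":[0,0,0],"dr":[0,0,0],"gripper":0},{"delta_pos":[0,0,0],"dr":[0,0,0],"gripper":0}]' 60
python3 -m jog '[{"delta_pos":[0,0,0],"dr":[0,0,0],"gripper":0},{"delta_pos":[0,0,0],"dr":[0,0,0],"gripper":0},{"delta_pos":[0,0,0],"dr":[0,0,0],"gripper":0}]' 60
python3 - <<'E'
from h import *
st();cap('wrist','w2');cap('side','s2')
E
```

```text
time_s: 2.1
eef_pos: [0.4307, -0.2913, 0.0293]
tool_rot: [82.7, 89.9, -83.4]
contact_force: [-0.3, -0.6, 0.1]
grip_width: 0.0699
time_s: 2.52
eef_pos: [0.4335, -0.2917, 0.0336]
tool_rot: [124.5, 89.7, -41.5]
contact_force: [-0.5, -0.3, 0.0]
grip_width: 0.0397
time_s: 2.77
eef_pos: [0.4325, -0.2905, 0.0316]
tool_rot: [118.1, 89.9, -47.8]
contact_force: [0.5, 0.2, 2.0]
grip_width: 0.0218
2.77 [ 0.4325 -0.2905  0.0316] F [0.5 0.2 2. ] w 0.0218 j [-40.1   7.1  96.6  -0.   76.2  35.9]
```

View pics/w2.png

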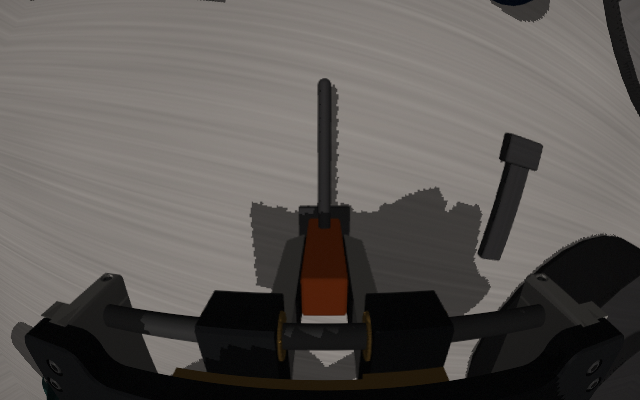

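```bash
cat >> h.py <<'E'
def wcloud(d):
    p=ctrl.camera_params('wrist');v,u=np.mgrid[0:400,0:640];a=(u-p['cx'])/p['fx'];b=(v-p['cy'])/p['fy'];t=np.hypot(a,b)+1e-9
    k=np.tan(t)/t;P=np.stack([a*k*d,b*k*d,d,np.ones_like(d)],-1)
    T=(P@np.array(p['mount']).T)[...,:3];T[d<=0]=np.nan;return T
E
python3 - <<'E'
from h import *
T=wcloud(np.load('pics/w2.npy'))
for v,u in[(82,324),(88,324),(100,324),(120,324),(150,324),(180,324),(200,324),(290,325),(310,325),(280,325),(100,450)]: print(u,v,T[v,u])
m=(abs(T[...,0]-.007)<.01)&(abs(T[...,1])<.02)&(T[...,2]<-.03);P=T[m];print(len(P),P[:,2].min(),P[P[:,2]<-.08].mean(0),P[P[:,2]>-.05].mean(0))
m=(T[...,0]<-.054)&(T[...,0]>-.065)&(abs(T[...,1])<.012)&(abs(T[...,2])<.02);P=T[m];print(len(P),P.min(0),P.max(0),P.mean(0))
E
```

```text
324 82 [ 0.0047  0.0004 -0.1032]
324 88 [ 0.0041  0.0004 -0.0996]
324 100 [ 0.0043  0.0004 -0.0925]
324 120 [ 0.0043  0.0004 -0.0807]
324 150 [ 0.0044  0.0004 -0.0628]
324 180 [ 0.0042  0.0004 -0.0446]
324 200 [ 0.0042  0.0004 -0.0319]
325 290 [-0.0579  0.0008 -0.0071]
325 310 [-0.0575  0.0009  0.0048]
325 280 [nan nan nan]
450 100 [ 0.0321  0.0895 -0.0976]
1682 -0.10597842080491779 [ 0.0052  0.0003 -0.0922] [ 0.0049  0.0004 -0.0401]
2059 [-0.065  -0.012  -0.0142] [-0.054   0.012   0.0091] [-0.0578  0.0002 -0.0042]
```

```bash
python3 -m jog '[{"delta_pos":[-0.025,0,0],"dr":[0,0,0],"gripper":0},{"delta_pos":[-0.025,0,0],"dr":[0,0,0],"gripper":0},{"delta_pos":[-0.025,0,0],"dr":[0,0,0],"gripper":0},{"delta_pos":[0,0,0],"dr":[0,0,0],"gripper":0}]' 60
python3 - <<'E'
from h import *
st();plan(g2w(-.12,0,.107),-91.9,9)
E
```

```text
time_s: 3.2
eef_pos: [0.4345, -0.2919, 0.1106]
tool_rot: [126.3, 89.5, -39.6]
contact_force: [0.5, 0.1, -0.8]
grip_width: 0.022
3.2 [ 0.4345 -0.2919  0.1106] F [ 0.5  0.1 -0.8] w 0.022 j [-40.1   3.4  91.1   0.   85.   35.9]
from [ 0.4345 -0.2919  0.1106] total [ 0.0756  0.2712 -0.0036] 0.28153558893175357 rot [15.9371 -0.3853 -0.3947]
0 dpos [ 0.0003 -0.0272 -0.0155] dr [ 0.0309 -0.0007 -0.0008]
1 dpos [ 0.0003 -0.0277 -0.0146] dr [ 0.0309 -0.0007 -0.0008]
2 dpos [ 0.0003 -0.0281 -0.0137] dr [ 0.0309 -0.0007 -0.0008]
3 dpos [ 0.0003 -0.0285 -0.0129] dr [ 0.0309 -0.0007 -0.0008]
4 dpos [ 0.0003 -0.0289 -0.012 ] dr [ 0.0309 -0.0007 -0.0008]
5 dpos [ 0.0003 -0.0292 -0.0111] dr [ 0.0309 -0.0007 -0.0008]
6 dpos [ 0.0003 -0.0296 -0.0102] dr [ 0.0309 -0.0007 -0.0008]
7 dpos [ 0.0004 -0.0299 -0.0093] dr [ 0.0309 -0.0007 -0.0008]
8 dpos [ 0.0004 -0.0301 -0.0083] dr [ 0.0309 -0.0007 -0.0008]
```

```bash
python3 -m jog '[{"delta_pos":[0,-0.0272,-0.0155],"dr":[0.031,0,0],"gripper":0},{"delta_pos":[0,-0.0277,-0.0146],"dr":[0.031,0,0],"gripper":0},{"delta_pos":[0,-0.0281,-0.0137],"dr":[0.031,0,0],"gripper":0},{"delta_pos":[0,-0.0285,-0.0129],"dr":[0.031,0,0],"gripper":0},{"delta_pos":[0,-0.0289,-0.012],"dr":[0.031,0,0],"gripper":0}]' 60
python3 -m jog '[{"delta_pos":[0,-0.0292,-0.0111],"dr":[0.031,0,0],"gripper":0},{"delta_pos":[0,-0.0296,-0.0102],"dr":[0.031,0,0],"gripper":0},{"delta_pos":[0,-0.0299,-0.0093],"dr":[0.031,0,0],"gripper":0},{"delta_pos":[0,-0.0301,-0.0083],"dr":[0.031,0,0],"gripper":0},{"delta_pos":[0,0,0],"dr":[0,0,0],"gripper":0}]' 60
cat >> h.py <<'E'
def avg(n=6):
    P=[];Q=[];F=[]
    for i in range(n):
        ctrl.capture('side');s=ctrl.observe();P.append(s['eef_pos']);Q.append(s['tool_rot']);F.append(s['contact_force'])
    P=np.array(P);r=R.from_euler('xyz',Q,degrees=True).mean();M=r.as_matrix()
    print('avg',P.mean(0),'sd',P.std(0),'F',np.mean(F,0),'gauge',w2g(P.mean(0)),'yheading',np.degrees(np.arctan2(M[1,1],M[0,1])),'toolx',M[:,0]);return P.mean(0),r
E
python3 - <<'E'
from h import *
avg();cap('wrist','w3');cap('side','s3');st()
E
```

```text
time_s: 3.62
eef_pos: [0.4731, -0.1375, 0.1032]
tool_rot: [-28.4, 89.8, 156.6]
contact_force: [0.4, -1.1, -1.2]
grip_width: 0.0217
time_s: 4.03
eef_pos: [0.5075, -0.0136, 0.1032]
tool_rot: [-55.1, 89.7, 123.2]
contact_force: [-0.9, -0.8, -1.7]
grip_width: 0.0216
avg [ 0.5069 -0.0186  0.1039] sd [0.0002 0.0013 0.0005] F [-0.1165  0.1717 -1.729 ] gauge [-0.1232  0.002 ] yheading -91.89529127923944 toolx [-0.0025 -0.0001 -1.    ]
4.43 [ 0.5075 -0.0199  0.1052] F [-1.3 -0.4 -1.8] w 0.0217 j [-8.6  2.1 93.1 -0.  84.8 83.4]
```

View pics/w3.png

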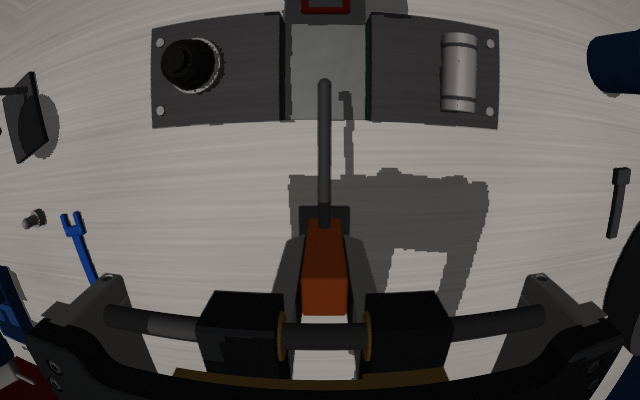

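View pics/s3.png

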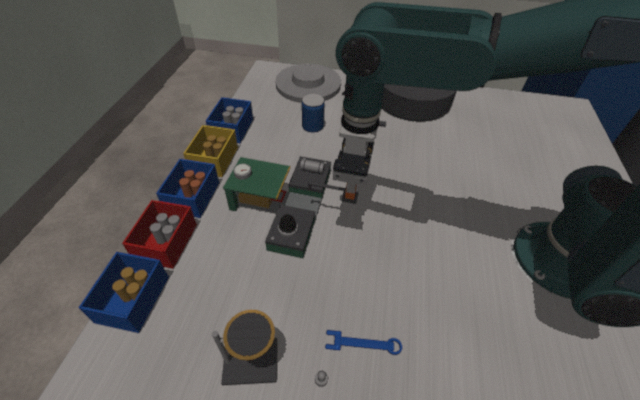

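Run:
```python
from h import *
T=wcloud(np.load('pics/w3.npy'));p=cv2.imread('pics/w3.png');hs=cv2.cvtColor(p,cv2.COLOR_BGR2HSV)
m=((hs[...,0]<8)|(hs[...,0]>172))&(hs[...,1]>110);m[20:]=False;m[:,:280]=False;m[:,370:]=False
P=T[m];P=P[np.isfinite(P[:,0])];print(len(P),P.mean(0),P.min(0),P.max(0))
f=P[abs(P[:,0]-np.median(P[:,0]))<.006]
for v in range(0,14): 
    q=T[v,300:352][m[v,300:352]];
    if len(q): print(v,len(q),np.nanmedian(q,0),np.nanmin(q[:,1]),np.nanmax(q[:,1]))
# plates
m=(abs(T[...,0]-.067)<.006)&(T[...,2]<-.05)&(hs[...,2]<110)
for s in(-1,1):
    q=T[m&(T[...,1]*s>.03)];q=q[abs(q[:,1])<.17]
    print(len(q),cv2.minAreaRect((q[:,1:]*1000).astype(np.float32)))
for v in(82,100,150): print(v,T[v,324])
# pin
m=(T[...,0]<.058)&(T[...,0]>.03)&(T[...,1]>.05)&(T[...,1]<.16)&(T[...,2]<-.06);q=T[m];print('pin',len(q),cv2.minAreaRect((q[:,1:]*1000).astype(np.float32)),q[:,0].min())
```

```text
434 [ 0.0727  0.001  -0.1729] [ 0.0701 -0.0198 -0.1811] [ 0.0926  0.0204 -0.1685]
0 14 [ 0.0724  0.001  -0.1806] -0.018490535559487237 0.02034569320655719
1 14 [ 0.0721  0.0009 -0.1796] -0.018604560052410964 0.02026897859916932
2 14 [ 0.072   0.001  -0.1786] -0.01839994364160596 0.02029412140111335
3 14 [ 0.0725  0.0009 -0.1778] -0.018494947286658247 0.020312162154734543
4 14 [ 0.0723  0.0009 -0.1769] -0.018513046812308656 0.02039622014708255
5 14 [ 0.0728  0.001  -0.1762] -0.018444990775656266 0.02042323749899393
6 14 [ 0.0726  0.001  -0.1751] -0.018516463565851262 0.020392339980869156
7 49 [ 0.0729  0.0009 -0.1742] -0.018463015130154747 0.0203294519757255
8 49 [ 0.0724  0.0005 -0.1731] -0.018403188886290837 0.02027295018855602
9 49 [ 0.0722  0.0009 -0.1721] -0.018481109664802993 0.020291091213058398
10 49 [ 0.0721  0.0009 -0.1712] -0.01840671071703686 0.02014700492251846
11 49 [ 0.0727  0.0009 -0.1705] -0.01854684830264987 0.02033779722770522
12 49 [ 0.0733  0.0009 -0.1698] -0.019832530582928932 0.0204445472081648
13 46 [ 0.074   0.0026 -0.1691] -0.016808697640669116 0.019580521987128455
10909 ((-92.14269256591797, -124.0835952758789), (115.21018981933594, 90.59959411621094), 0.25718727707862854)
10802 ((94.18277740478516, -124.0384521484375), (115.72499084472656, 90.77550506591797), 0.15743495523929596)
82 [ 0.0041  0.0001 -0.1032]
100 [ 0.0032  0.0001 -0.0925]
150 [ 0.0049  0.0001 -0.0628]
pin 2712 ((103.38397979736328, -120.9681625366211), (28.088977813720703, 60.70131301879883), 0.28613951802253723) 0.03533330073091334
```

```bash
python3 -m jog '[{"delta_pos":[0.015,0.0008,0],"dr":[0,0,0],"gripper":0},{"delta_pos":[0.014,0,0],"dr":[0,0,0],"gripper":0},{"delta_pos":[0,0,0],"dr":[0,0,0],"gripper":0}]' 60
python3 -m jog '[{"delta_pos":[0,0,-0.0215],"dr":[0,0,0],"gripper":0},{"delta_pos":[0,0,-0.0215],"dr":[0,0,0],"gripper":0},{"delta_pos":[0,0,-0.0215],"dr":[0,0,0],"gripper":0},{"delta_pos":[0,0,-0.0215],"dr":[0,0,0],"gripper":0},{"delta_pos":[0,0,0],"dr":[0,0,0],"gripper":0}]' 60
python3 - <<'E'
from h import *
avg(4)
cap('wrist','w4');cap('side','s4')
T=wcloud(np.load('pics/w4.npy'));p=cv2.imread('pics/w4.png');hs=cv2.cvtColor(p,cv2.COLOR_BGR2HSV)
m=(abs(T[...,0]-.036)<.006)&(T[...,2]<0)&(hs[...,2]<110)
for s in(-1,1):
    q=T[m&(T[...,1]*s>.03)];q=q[abs(q[:,1])<.17]
    print(len(q),cv2.minAreaRect((q[:,1:]*1000).astype(np.float32)))
E
```

```text
time_s: 4.68
eef_pos: [0.5055, -0.0202, 0.0736]
tool_rot: [-4.8, 89.7, 173.2]
contact_force: [-1.0, -0.1, -1.7]
grip_width: 0.0217
time_s: 5.1
eef_pos: [0.5972, -0.0236, 0.077]
tool_rot: [174.7, 89.8, -7.3]
contact_force: [0.1, -0.8, -2.6]
grip_width: 0.0217
avg [ 0.5939 -0.0231  0.0766] sd [0.0008 0.0002 0.0001] F [-0.2681  0.1122 -2.1308] gauge [-0.0361  0.0004] yheading -91.99580579540131 toolx [-0.0003 -0.0001 -1.    ]
11200 ((-91.95027923583984, -41.75553894042969), (114.93128204345703, 83.5075454711914), 0.0017542053246870637)
11149 ((94.01280212402344, -41.36870574951172), (115.43017578125, 82.7017593383789), 0.011279727332293987)
```

View pics/w4.png

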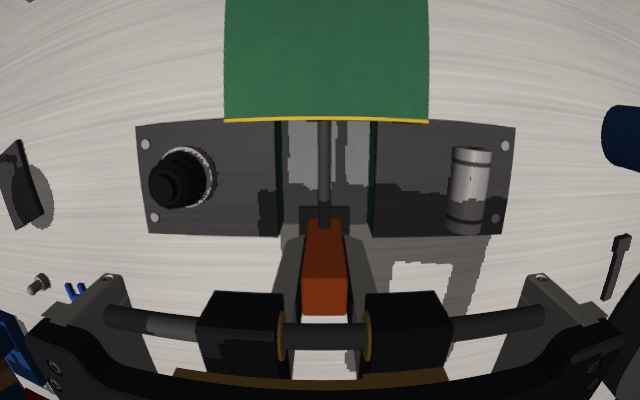

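```bash
python3 -m jog '[{"delta_pos":[0.008,0.0005,-0.0005],"dr":[0,0,0],"gripper":0},{"delta_pos":[0.008,0,0],"dr":[0,0,0],"gripper":0},{"delta_pos":[0.009,0,0],"dr":[0,0,0],"gripper":0},{"delta_pos":[0,0,0],"dr":[0,0,0],"gripper":0}]' 60
python3 - <<'E'
from h import *
avg(3)
E
python3 -m jog '[{"delta_pos":[0,0,0.005],"dr":[0,0,0],"gripper":0},{"delta_pos":[0,0,0.005],"dr":[0,0,0],"gripper":0},{"delta_pos":[0,0,0.005],"dr":[0,0,0],"gripper":0},{"delta_pos":[0,0,0.005],"dr":[0,0,0],"gripper":0},{"delta_pos":[0,0,0.005],"dr":[0,0,0],"gripper":0}]' 60
python3 - <<'E'
from h import *
avg(3);cap('side','s5');p=cv2.imread('pics/s5.png');cv2.imwrite('pics/s5c.png',cv2.resize(p[110:270,210:420],None,fx=3.75,fy=3.75,interpolation=cv2.INTER_CUBIC))
E
```

```text
time_s: 5.73
eef_pos: [0.5919, -0.0228, 0.0482]
tool_rot: [-4.8, 89.7, 173.2]
contact_force: [-1.1, 0.6, -2.4]
grip_width: 0.022
avg [ 0.5932 -0.023   0.05  ] sd [0.0006 0.0001 0.0008] F [ 0.01   -0.0359 -1.978 ] gauge [-0.0369  0.0005] yheading -91.95798355742484 toolx [-0.0026  0.0003 -1.    ]
time_s: 6.3
eef_pos: [0.5697, -0.0222, 0.0521]
tool_rot: [178.1, 89.8, -3.8]
contact_force: [4.3, -1.3, -4.6]
grip_width: 0.0216
avg [ 0.5685 -0.0221  0.052 ] sd [0.0001 0.     0.0001] F [ 1.0762  0.3551 -1.4618] gauge [-0.0615  0.0005] yheading -91.95659263743678 toolx [ 0.0002 -0.     -1.    ]
```

View pics/s5c.png

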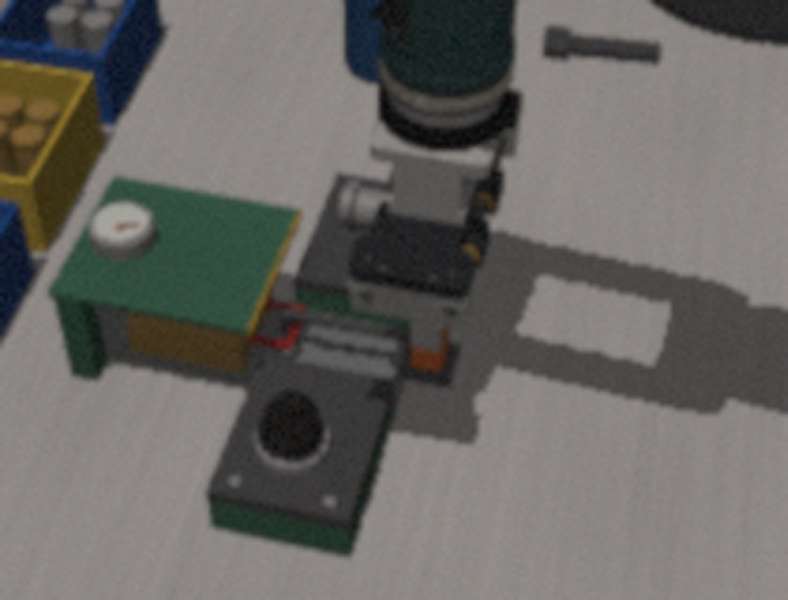

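```bash
python3 -m jog '[{"delta_pos":[0,0,0.009],"dr":[0,0,0],"gripper":0},{"delta_pos":[0,0,0.009],"dr":[0,0,0],"gripper":0},{"delta_pos":[0,0,0.009],"dr":[0,0,0],"gripper":0},{"delta_pos":[0,0,0.009],"dr":[0,0,0],"gripper":0},{"delta_pos":[0,0,0.009],"dr":[0,0,0],"gripper":0}]' 60
python3 -m jog '[{"delta_pos":[0,0,0.009],"dr":[0,0,0],"gripper":0},{"delta_pos":[0,0,0.009],"dr":[0,0,0],"gripper":0},{"delta_pos":[0,0,0.009],"dr":[0,0,0],"gripper":0},{"delta_pos":[0,0,0.009],"dr":[0,0,0],"gripper":0},{"delta_pos":[0,0,0.004],"dr":[0,0,0],"gripper":0}]' 60
python3 -m jog '[{"delta_pos":[0,0,0.003],"dr":[0,0,0],"gripper":0},{"delta_pos":[0,0,0.003],"dr":[0,0,0],"gripper":0},{"delta_pos":[0,0,0.002],"dr":[0,0,0],"gripper":0}]' 60
python3 - <<'E'
from h import *
avg(3);cap('side','s6');cap('wrist','w6')
E
```

```text
time_s: 6.92
eef_pos: [0.5239, -0.0208, 0.052]
tool_rot: [172.8, 89.9, -9.1]
contact_force: [3.7, 0.2, -1.1]
grip_width: 0.0221
time_s: 7.33
eef_pos: [0.4824, -0.0192, 0.0513]
tool_rot: [1.2, 89.9, 179.2]
contact_force: [3.8, 0.1, -1.2]
grip_width: 0.0215
time_s: 7.58
eef_pos: [0.4756, -0.019, 0.051]
tool_rot: [-4.9, 89.9, 173.2]
contact_force: [3.1, 0.5, -1.6]
grip_width: 0.0215
avg [ 0.4753 -0.019   0.051 ] sd [0.0001 0.     0.    ] F [ 1.9295  0.1937 -1.5048] gauge [-0.1548  0.0006] yheading -91.95858914434685 toolx [-0.002   0.0001 -1.    ]
```

View pics/w6.png

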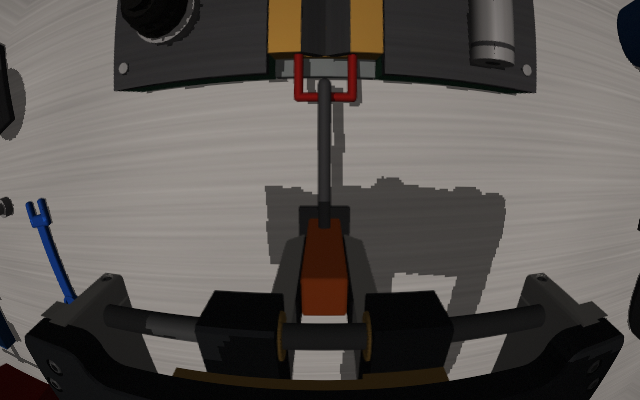

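```bash
python3 -m jog '[{"delta_pos":[0,0,0.002],"dr":[0,0,0],"gripper":0},{"delta_pos":[0,0,0.002],"dr":[0,0,0],"gripper":0}]' 60
python3 -m jog '[{"delta_pos":[0,0,0.0015],"dr":[0,0,0],"gripper":0},{"delta_pos":[0,0,0.0015],"dr":[0,0,0],"gripper":0}]' 60
python3 - <<'E'
from h import *
avg(2);cap('wrist','w7')
T=wcloud(np.load('pics/w7.npy'));p=cv2.imread('pics/w7.png');hs=cv2.cvtColor(p,cv2.COLOR_BGR2HSV)
b=(hs[...,0]>12)&(hs[...,0]<28)&(hs[...,1]>120)&(T[...,2]<-.09)
for v in range(30,100,3):
    print(v,np.nanmedian(T[v,275:292],0),p[v,283],'plate',T[v,230],p[v,230])
E
```

```text
time_s: 8.0
eef_pos: [0.4722, -0.0189, 0.051]
tool_rot: [-3.0, 90.0, 175.1]
contact_force: [3.8, 0.9, -4.5]
grip_width: 0.0217
time_s: 8.17
eef_pos: [0.469, -0.0188, 0.0512]
tool_rot: [8.9, 90.0, -173.1]
contact_force: [2.9, 0.3, -3.1]
grip_width: 0.022
avg [ 0.4687 -0.0188  0.0513] sd [0. 0. 0.] F [ 2.4067 -0.0584 -2.5257] gauge [-0.1614  0.0005] yheading -91.96077572738488 toolx [-0.0008 -0.0001 -1.    ]
30 [ 0.0117 -0.025  -0.1376] [ 43  99 137] plate [ 0.0115 -0.0584 -0.1404] [42 43 44]
33 [ 0.0119 -0.0248 -0.1357] [ 43  99 137] plate [ 0.0112 -0.0583 -0.1383] [42 42 43]
36 [ 0.0117 -0.0248 -0.1338] [ 42  98 137] plate [ 0.0121 -0.0585 -0.1365] [42 42 43]
39 [ 0.0121 -0.0248 -0.1318] [ 43 100 139] plate [ 0.0114 -0.0583 -0.1343] [44 43 45]
42 [ 0.0112 -0.0248 -0.1297] [ 43 100 139] plate [ 0.0115 -0.0583 -0.1323] [42 42 43]
45 [ 0.0115 -0.0247 -0.1278] [ 42 101 140] plate [ 0.0109 -0.0581 -0.1302] [41 41 42]
48 [ 0.0117 -0.0247 -0.1258] [ 43 101 140] plate [ 0.0109 -0.058  -0.1282] [43 43 44]
51 [ 0.0116 -0.0244 -0.1239] [ 41  97 135] plate [ 0.0101 -0.0578 -0.126 ] [46 46 47]
54
[... 676 characters left out ...]
 -0.0299 -0.1113] [132 136 141] plate [ 0.0517 -0.0705 -0.1137] [131 135 140]
81 [ 0.0518 -0.0299 -0.109 ] [130 135 141] plate [ 0.0511 -0.0703 -0.1113] [132 136 143]
84 [ 0.0516 -0.0298 -0.1068] [131 136 142] plate [ 0.0528 -0.0708 -0.1091] [134 140 145]
87 [ 0.0518 -0.0297 -0.1045] [131 136 141] plate [ 0.0511 -0.0703 -0.1067] [131 135 141]
90 [ 0.0521 -0.0299 -0.1023] [134 138 143] plate [ 0.0522 -0.0707 -0.1044] [134 137 143]
93 [ 0.0514 -0.0299 -0.1   ] [132 137 142] plate [ 0.0525 -0.0708 -0.1021] [132 137 143]
96 [ 0.0521 -0.0298 -0.0978] [138 142 148] plate [ 0.052  -0.0707 -0.0998] [131 136 141]
99 [ 0.0516 -0.0303 -0.0955] [134 138 144] plate [ 0.0522 -0.0708 -0.0975] [135 140 145]
```

```bash
python3 -m jog '[{"delta_pos":[0,0,0.001],"dr":[0,0,0],"gripper":0},{"delta_pos":[0,0,0.001],"dr":[0,0,0],"gripper":0}]' 60
python3 -m jog '[{"delta_pos":[0,0,0.001],"dr":[0,0,0],"gripper":0},{"delta_pos":[0,0,0.001],"dr":[0,0,0],"gripper":0}]' 60
python3 - <<'E'
from h import *
avg(2)
E
```

```text
time_s: 8.48
eef_pos: [0.4674, -0.0188, 0.0515]
tool_rot: [158.2, 90.0, -23.8]
contact_force: [3.2, 0.7, -4.1]
grip_width: 0.0218
time_s: 8.65
eef_pos: [0.467, -0.0188, 0.0518]
tool_rot: [177.3, 89.7, -4.6]
contact_force: [8.4, 0.8, -5.9]
grip_width: 0.0218
avg [ 0.4671 -0.0189  0.052 ] sd [0.     0.     0.0001] F [ 6.0695 -0.5508 -4.6434] gauge [-0.163   0.0004] yheading -91.9649871441121 toolx [ 0.0048 -0.0004 -1.    ]
```

```bash
python3 -m jog '[{"delta_pos":[0,0,0.001],"dr":[0,0,0],"gripper":0},{"delta_pos":[0,0,0.001],"dr":[0,0,0],"gripper":0}]' 60
python3 - <<'E'
from h import *
avg(2);cap('wrist','w8')
T=wcloud(np.load('pics/w8.npy'))
for v in range(42,76,3): print(v,np.nanmedian(T[v,275:292],0),np.nanmedian(T[v,225:235],0))
E
```

```text
time_s: 8.92
eef_pos: [0.4668, -0.0189, 0.0522]
tool_rot: [178.2, 89.5, -3.8]
contact_force: [13.5, -0.6, -8.6]
grip_width: 0.0219
avg [ 0.4668 -0.0189  0.0522] sd [0. 0. 0.] F [11.1339 -0.1713 -7.6748] gauge [-0.1633  0.0004] yheading -91.96874572050555 toolx [ 0.0087 -0.0006 -1.    ]
42 [ 0.0137 -0.0249 -0.1302] [ 0.0139 -0.0594 -0.1329]
45 [ 0.0137 -0.025  -0.1283] [ 0.0135 -0.0593 -0.1309]
48 [ 0.0137 -0.0248 -0.1262] [ 0.0137 -0.0594 -0.1289]
51 [ 0.0136 -0.025  -0.1244] [ 0.0141 -0.0595 -0.127 ]
54 [ 0.0218 -0.026  -0.124 ] [ 0.0141 -0.0591 -0.1248]
57 [ 0.0323 -0.0271 -0.124 ] [ 0.014  -0.0591 -0.1228]
60 [ 0.042  -0.0287 -0.1235] [ 0.0138 -0.0591 -0.1209]
63 [ 0.0419 -0.029  -0.1212] [ 0.0165 -0.06   -0.1193]
66 [ 0.0424 -0.0286 -0.1191] [ 0.0288 -0.0635 -0.1192]
69 [ 0.0537 -0.0298 -0.1184] [ 0.041  -0.0675 -0.1191]
72 [ 0.0537 -0.0302 -0.1162] [ 0.0536 -0.0714 -0.1187]
75 [ 0.0538 -0.0302 -0.1139] [ 0.0536 -0.0712 -0.1163]
```

View pics/w8.png

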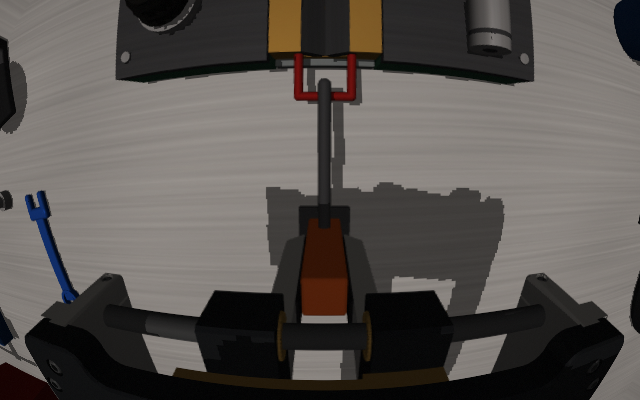

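```bash
python3 -m jog '[{"delta_pos":[0,0,-0.004],"dr":[0,0,0],"gripper":0},{"delta_pos":[0,0,-0.004],"dr":[0,0,0],"gripper":0},{"delta_pos":[0,0,-0.003],"dr":[0,0,0],"gripper":0},{"delta_pos":[0,0,0],"dr":[0,0,0],"gripper":0},{"delta_pos":[0,0,0],"dr":[0,0,0],"gripper":0}]' 60
python3 - <<'E'
from h import *
avg(2);cap('wrist','w9')
T=wcloud(np.load('pics/w9.npy'))
p=cv2.imread('pics/w9.png');hs=cv2.cvtColor(p,cv2.COLOR_BGR2HSV)
m=((hs[...,0]<8)|(hs[...,0]>172))&(hs[...,1]>110);m[130:]=False
P=T[m];P=P[np.isfinite(P[:,0])];print(P.min(0),P.max(0),T[85,324])
E
```

```text
time_s: 9.48
eef_pos: [0.4737, -0.019, 0.0512]
tool_rot: [2.4, 89.9, -179.6]
contact_force: [-0.6, 0.1, -1.6]
grip_width: 0.0221
avg [ 0.4737 -0.019   0.0512] sd [0. 0. 0.] F [-0.8067 -0.1522 -1.9862] gauge [-0.1564  0.0006] yheading -91.9571561310115 toolx [-0.0013 -0.     -1.    ]
[-0.032  -0.1034 -0.1562] [ 0.0526  0.0237 -0.0867] [ 0.0041  0.0001 -0.1014]
```

```bash
python3 -m jog '[{"delta_pos":[-0.01,0,0],"dr":[0,0,0],"gripper":0},{"delta_pos":[-0.02,0,0],"dr":[0,0,0],"gripper":0},{"delta_pos":[-0.02,0,0],"dr":[0,0,0],"gripper":0},{"delta_pos":[0,0,0],"dr":[0,0,0],"gripper":0}]' 60
python3 - <<'E'
from h import *
avg(2);plan([.43,-.26,.09],-92,7)
E
```

```text
time_s: 9.97
eef_pos: [0.4773, -0.0195, 0.1066]
tool_rot: [172.4, 89.5, -9.6]
contact_force: [0.7, 0.3, -0.8]
grip_width: 0.0215
avg [ 0.4756 -0.0192  0.1035] sd [0.0007 0.0001 0.001 ] F [-0.8716 -0.4126 -1.8306] gauge [-0.1545  0.0004] yheading -91.95906567834221 toolx [ 0.0045 -0.0008 -1.    ]
from [ 0.4749 -0.0191  0.1026] total [-0.0449 -0.2409 -0.0126] 0.2453697517260063 rot [ 0.0437 -0.153  -0.0274]
0 dpos [0.0018 0.0346 0.0052] dr [ 0.0001 -0.0004 -0.0001]
1 dpos [0.0018 0.0346 0.0052] dr [ 0.0001 -0.0004 -0.0001]
2 dpos [0.0018 0.0346 0.0052] dr [ 0.0001 -0.0004 -0.0001]
3 dpos [0.0018 0.0346 0.0052] dr [ 0.0001 -0.0004 -0.0001]
4 dpos [0.0018 0.0346 0.0052] dr [ 0.0001 -0.0004 -0.0001]
5 dpos [0.0018 0.0346 0.0052] dr [ 0.0001 -0.0004 -0.0001]
6 dpos [0.0018 0.0346 0.0052] dr [ 0.0001 -0.0004 -0.0001]
```

```bash
python3 -m jog '[{"delta_pos":[0,0.02,0.003],"dr":[0,0,0],"gripper":0},{"delta_pos":[0,0.035,0.006],"dr":[0,0,0],"gripper":0},{"delta_pos":[0,0.035,0.006],"dr":[0,0,0],"gripper":0},{"delta_pos":[0,0.035,0.006],"dr":[0,0,0],"gripper":0},{"delta_pos":[0,0.035,0.006],"dr":[0,0,0],"gripper":0}]' 60
python3 -m jog '[{"delta_pos":[0,0.035,0.006],"dr":[0,0,0],"gripper":0},{"delta_pos":[0,0.03,0.006],"dr":[0,0,0],"gripper":0},{"delta_pos":[0,0.02,0.006],"dr":[0,0,0],"gripper":0},{"delta_pos":[0,0,0],"dr":[0,0,0],"gripper":0}]' 60
python3 -m jog '[{"delta_pos":[0.02,0,0],"dr":[0,0,0],"gripper":0},{"delta_pos":[0.02,0,0],"dr":[0,0,0],"gripper":0},{"delta_pos":[0.015,0,0],"dr":[0,0,0],"gripper":0},{"delta_pos":[0.005,0,0],"dr":[0,0,0],"gripper":0},{"delta_pos":[0,0,0],"dr":[0,0,0],"gripper":0}]' 60
python3 - <<'E'
from h import *
avg(3)
cap('wrist','w10');T=wcloud(np.load('pics/w10.npy'));print(T[150,324],T[150,450],T[120,220],T[230,450])
E
```

```text
time_s: 10.48
eef_pos: [0.4402, -0.1787, 0.0998]
tool_rot: [-26.1, 89.8, 151.9]
contact_force: [0.8, -0.3, -1.7]
grip_width: 0.0217
time_s: 10.82
eef_pos: [0.4187, -0.2654, 0.0997]
tool_rot: [5.9, 89.8, -176.3]
contact_force: [-0.5, 0.7, -2.2]
grip_width: 0.0212
time_s: 11.23
eef_pos: [0.4193, -0.2603, 0.0387]
tool_rot: [-39.1, 89.7, 139.0]
contact_force: [-0.3, 0.3, -2.2]
grip_width: 0.0222
avg [ 0.421  -0.2618  0.0414] sd [0.0005 0.0005 0.0008] F [ 0.2233 -0.1575 -1.3927] gauge [-0.2011 -0.2439] yheading -91.92843112304709 toolx [-0.0003  0.0004 -1.    ]
[ 0.0048  0.0001 -0.0628] [ 0.0435  0.096  -0.0602] [ 0.0424 -0.0761 -0.082 ] [0.0433 0.1033 0.005 ]
```

```bash
python3 -m jog '[{"delta_pos":[0.005,0,0],"dr":[0,0,0],"gripper":0},{"delta_pos":[0.003,0,0],"dr":[0,0,0],"gripper":0},{"delta_pos":[0.0015,0,0],"dr":[0,0,0],"gripper":0},{"delta_pos":[0,0,0],"dr":[0,0,0],"gripper":0},{"delta_pos":[0,0,0],"dr":[0,0,0],"gripper":0}]' 60
python3 - <<'E'
from h import *
avg(2)
E
python3 -m jog '[{"delta_pos":[0.0007,0,0],"dr":[0,0,0],"gripper":0},{"delta_pos":[0,0,0],"dr":[0,0,0],"gripper":0}]' 60
python3 - <<'E'
from h import *
avg(2)
E
```

```text
time_s: 11.85
eef_pos: [0.4209, -0.2623, 0.032]
tool_rot: [44.1, 90.0, -137.8]
contact_force: [-0.6, 0.1, -1.9]
grip_width: 0.0216
avg [ 0.4209 -0.2624  0.032 ] sd [0. 0. 0.] F [ 0.0322  0.1445 -2.1136] gauge [-0.2011 -0.2445] yheading -91.96193846549426 toolx [ 0.     -0.0001 -1.    ]
time_s: 12.12
eef_pos: [0.4211, -0.2625, 0.0316]
tool_rot: [136.4, 90.0, -45.5]
contact_force: [0.1, -0.5, -1.2]
grip_width: 0.0218
avg [ 0.4211 -0.2625  0.0315] sd [0. 0. 0.] F [ 0.0903 -0.494  -0.3759] gauge [-0.2009 -0.2446] yheading -91.96237037129436 toolx [ 0.0004 -0.0005 -1.    ]
```

```bash
python3 -m jog '[{"delta_pos":[0,0,0],"dr":[0,0,0],"gripper":0.05},{"delta_pos":[0,0,0],"dr":[0,0,0],"gripper":0.05},{"delta_pos":[0,0,0],"dr":[0,0,0],"gripper":0.05},{"delta_pos":[0,0,0],"dr":[0,0,0],"gripper":0.05},{"delta_pos":[0,0,0],"dr":[0,0,0],"gripper":0.05}]' 20
python3 -m jog '[{"delta_pos":[-0.015,0,0],"dr":[0,0,0],"gripper":0.06},{"delta_pos":[-0.035,0,0],"dr":[0,0,0],"gripper":0.06},{"delta_pos":[-0.04,0,0],"dr":[0,0,0],"gripper":0.06},{"delta_pos":[-0.04,0,0],"dr":[0,0,0],"gripper":0.08},{"delta_pos":[0,0,0],"dr":[0,0,0],"gripper":0.08}]' 20
python3 - <<'E'
from h import *
st();cap('side','s11');cap('wrist','w11')
E
```

```text
time_s: 12.63
eef_pos: [0.421, -0.2624, 0.0314]
tool_rot: [135.4, 90.0, -46.5]
contact_force: [-0.4, 1.3, -0.3]
grip_width: 0.0491
time_s: 13.05
eef_pos: [0.4248, -0.2653, 0.171]
tool_rot: [143.6, 89.0, -38.4]
contact_force: [1.3, -1.4, 1.6]
grip_width: 0.0698
13.05 [ 0.4248 -0.2653  0.171 ] F [ 1.3 -1.4  1.6] w 0.0698 j [-38.5  -1.5  89.1   0.   91.4  53.5]
```

View pics/s11.png

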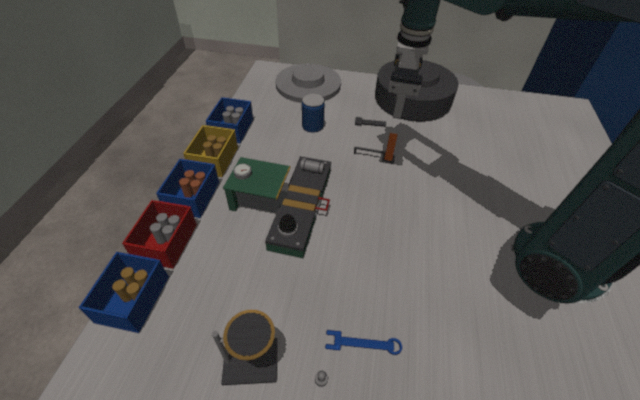

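View pics/w11.png

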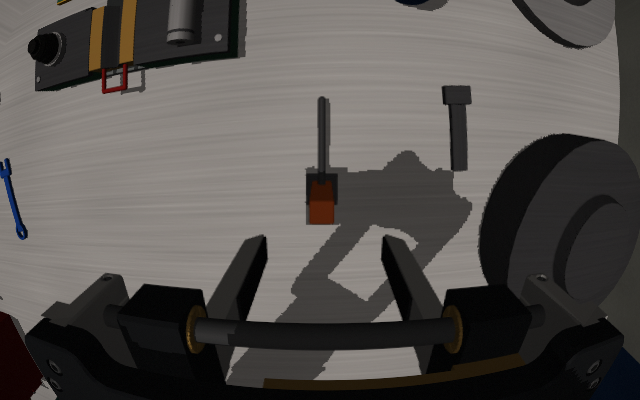

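Run:
```python
from h import *
avg(2);plan(g2w(0,-.1024,.14),-1.9,13)
```

```text
avg [ 0.4206 -0.2621  0.1607] sd [0.0003 0.0003 0.0007] F [ 0.7188  0.299  -0.3246] gauge [-0.2014 -0.2442] yheading -91.95820987923982 toolx [-0.0006  0.0003 -1.    ]
from [ 0.4203 -0.2618  0.16  ] total [ 0.2063  0.1348 -0.02  ] 0.24726694518277267 rot [-90.059    0.0264   0.1323]
0 dpos [ 0.0015 -0.0109 -0.0155] dr [-0.1209  0.      0.0002]
1 dpos [ 0.0015 -0.009  -0.0167] dr [-0.1209  0.      0.0002]
2 dpos [ 0.0015 -0.0069 -0.0177] dr [-0.1209  0.      0.0002]
3 dpos [ 0.0015 -0.0047 -0.0184] dr [-0.1209  0.      0.0002]
4 dpos [ 0.0015 -0.0024 -0.0188] dr [-0.1209  0.      0.0002]
5 dpos [ 0.0015 -0.0002 -0.019 ] dr [-0.1209  0.      0.0002]
6 dpos [ 0.0015  0.0021 -0.0188] dr [-0.1209  0.      0.0002]
7 dpos [ 0.0015  0.0044 -0.0184] dr [-0.1209  0.      0.0002]
8 dpos [ 0.0015  0.0066 -0.0178] dr [-0.1209  0.      0.0002]
9 dpos [ 0.0015  0.0087 -0.0169] dr [-0.1209  0.      0.0002]
10 dpos [ 0.0015  0.0106 -0.0157] dr [-0.1209  0.      0.0002]
11 dpos [ 0.0015  0.0125 -0.0143] dr [-0.1209  0.      0.0002]
12 dpos [ 0.0015  0.0141 -0.0127] dr [-0.1209  0.      0.0002]
```

```bash
python3 -m jog '[{"delta_pos":[0.0015,-0.0109,-0.0155],"dr":[-0.121,0,0],"gripper":0.08},{"delta_pos":[0.0015,-0.009,-0.0167],"dr":[-0.121,0,0],"gripper":0.08},{"delta_pos":[0.0015,-0.0069,-0.0177],"dr":[-0.121,0,0],"gripper":0.08},{"delta_pos":[0.0015,-0.0047,-0.0184],"dr":[-0.121,0,0],"gripper":0.08},{"delta_pos":[0.0015,-0.0024,-0.0188],"dr":[-0.121,0,0],"gripper":0.08}]' 3
python3 -m jog '[{"delta_pos":[0.0015,-0.0002,-0.019],"dr":[-0.121,0,0],"gripper":0.08},{"delta_pos":[0.0015,0.0021,-0.0188],"dr":[-0.121,0,0],"gripper":0.08},{"delta_pos":[0.0015,0.0044,-0.0184],"dr":[-0.121,0,0],"gripper":0.08},{"delta_pos":[0.0015,0.0066,-0.0178],"dr":[-0.121,0,0],"gripper":0.08},{"delta_pos":[0.0015,0.0087,-0.0169],"dr":[-0.121,0,0],"gripper":0.08}]' 3
python3 -m jog '[{"delta_pos":[0.0015,0.0106,-0.0157],"dr":[-0.121,0,0],"gripper":0.08},{"delta_pos":[0.0015,0.0125,-0.0143],"dr":[-0.121,0,0],"gripper":0.08},{"delta_pos":[0.0015,0.0141,-0.0127],"dr":[-0.119,0,0],"gripper":0.08},{"delta_pos":[0,0,0],"dr":[0,0,0],"gripper":0.08},{"delta_pos":[0,0,0],"dr":[0,0,0],"gripper":0.08}]' 3
python3 - <<'E'
from h import *
avg(4);cap('wrist','w12')
E
```

```text
time_s: 13.67
eef_pos: [0.4996, -0.2092, 0.1507]
tool_rot: [-60.5, 89.7, 152.5]
contact_force: [-0.2, 0.2, -0.7]
grip_width: 0.0802
time_s: 14.08
eef_pos: [0.5789, -0.1573, 0.143]
tool_rot: [-87.2, 89.7, 160.6]
contact_force: [-0.2, -0.2, -0.1]
grip_width: 0.0799
time_s: 14.5
eef_pos: [0.6261, -0.1265, 0.1386]
tool_rot: [-99.2, 89.7, 168.8]
contact_force: [-0.3, 0.8, 0.1]
grip_width: 0.0802
avg [ 0.6261 -0.1276  0.1404] sd [0.0001 0.0003 0.0007] F [-0.0316 -0.182   0.0514] gauge [-0.0005 -0.103 ] yheading -2.0643952699975356 toolx [-0.0028  0.0003 -1.    ]
```

View pics/w12.png

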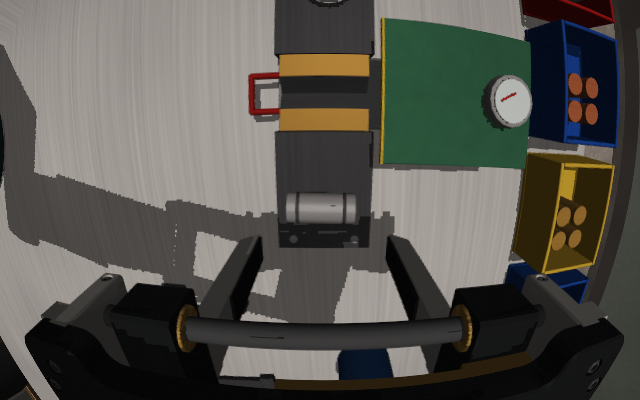

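```bash
cat > meas.py <<'E'
from h import *
def meas(name,zt):  # zt: tool-x depth of plate top
    T=wcloud(np.load(f'pics/{name}.npy'));p=cv2.imread(f'pics/{name}.png');hs=cv2.cvtColor(p,cv2.COLOR_BGR2HSV)
    b=(hs[...,0]>12)&(hs[...,0]<28)&(hs[...,1]>110)&(abs(T[...,0]-zt)<.006)&(T[...,2]>-.2)
    q=T[b];print('brass',len(q),cv2.minAreaRect((q[:,1:]*1000).astype(np.float32)),'ypct',np.percentile(q[:,1],[1,99]),'zpct',np.percentile(q[:,2],[1,99]),np.median(q[:,0]))
    m=(T[...,0]<zt-.019)&(T[...,0]>zt-.031)&(abs(T[...,1])<.045)&(T[...,2]<.03)&(T[...,2]>-.15)
    q=T[m]
    if len(q)>10: print('pin',len(q),cv2.minAreaRect((q[:,1:]*1000).astype(np.float32)),'ypct',np.percentile(q[:,1],[1,99]),'zpct',np.percentile(q[:,2],[1,99]),'top',q[:,0].min())
    return T,p
E
python3 - <<'E'
from meas import *
T,p=meas('w12',.100)
for u in(270,274,276,278,282,320,366,368,370,372,374,376): print(u,T[170,u],p[170,u])
E
```

```text
brass 5538 ((150.56845092773438, -24.69769287109375), (425.5301818847656, 160.453369140625), 15.586701393127441) ypct [-0.0376  0.3425] zpct [-0.1376  0.0718] 0.10165032735607643
pin 1790 ((-2.2725601196289062, 0.5167255401611328), (60.305885314941406, 26.066816329956055), 1.901238203048706) ypct [-0.0316  0.0272] zpct [-0.0114  0.0127] top 0.0719248345030247
270 [ 0.1412 -0.056  -0.0238] [156 161 166]
274 [ 0.1425 -0.0519 -0.0235] [153 157 164]
276 [ 0.1018 -0.0433 -0.0312] [51 52 53]
278 [ 0.1008 -0.0413 -0.0314] [51 51 52]
282 [ 0.1015 -0.0376 -0.0312] [50 50 51]
320 [ 0.1012 -0.0024 -0.0311] [51 51 53]
366 [ 0.1016  0.0401 -0.0312] [51 51 52]
368 [ 0.1022  0.0421 -0.0311] [52 52 54]
370 [ 0.1015  0.0438 -0.0312] [51 51 52]
372 [ 0.101   0.0456 -0.0314] [76 76 79]
374 [ 0.1428  0.0545 -0.0234] [154 159 165]
376 [ 0.1427  0.0566 -0.0235] [154 160 166]
```

```bash
sed -i 's/&(T\[...,2\]>-.2)/\&(T[...,2]>-.2)\&(T[...,2]<.02)\&(abs(T[...,1])<.06)/' meas.py
python3 - <<'E'
from meas import *
T,p=meas('w12',.100)
m=(T[...,0]<.081)&(T[...,0]>.069)&(abs(T[...,1])<.045)&(T[...,2]<.03)&(T[...,2]>-.15)
q=T[m]
# axis yaw via ridge: per y bin mean z of the band
for a in np.arange(-.03,.028,.006):
    s=q[(q[:,1]>a)&(q[:,1]<a+.006)];print(a,len(s),s[:,2].min(),s[:,2].max(),np.median(s[s[:,0]<s[:,0].min()+.002][:,2]))
E
```

```text
brass 3951 ((1.1846351623535156, -103.4944076538086), (80.43257904052734, 70.79430389404297), 0.010668838396668434) ypct [-0.0381  0.0403] zpct [-0.1377 -0.0688] 0.10176977137709328
pin 1790 ((-2.2725601196289062, 0.5167255401611328), (60.305885314941406, 26.066816329956055), 1.901238203048706) ypct [-0.0316  0.0272] zpct [-0.0114  0.0127] top 0.0719248345030247
-0.03 171 -0.012901638764182793 0.010748786768240245 8.417227727824939e-05
-0.024 173 -0.013099563213848128 0.010613414071862531 0.0001183342623678682
-0.018000000000000002 176 -0.011924621877574593 0.01319760786130797 0.0003350991460899372
-0.012000000000000004 180 -0.012835875242987224 0.013141099922339167 0.0004014823680507096
-0.006000000000000005 182 -0.011282215137716767 0.013058985690737004 0.0001677951465367672
-6.938893903907228e-18 185 -0.011265940696908214 0.012926581284629535 0.0004993861769235913
0.0059999999999999915 185 -0.011324797438498319 0.01282775572636577 0.0012306059959308405
0.01199999999999999 181 -0.011206857556685448 0.012772890079594826 0.00039616935915669227
0.017999999999999988 183 -0.011179586891026577 0.01263652373561222 0.0008453902384630771
0.023999999999999987 113 -0.010432638518068568 0.01227994212669159 0.0012542363384363542
```

```bash
python3 -m jog '[{"delta_pos":[0.03,0.0012,0.0005],"dr":[0,0,0],"gripper":0.08},{"delta_pos":[0.03,0,0],"dr":[0,0,0],"gripper":0.08},{"delta_pos":[0.026,0,0],"dr":[0,0,0],"gripper":0.08},{"delta_pos":[0.01,0,0],"dr":[0,0,0],"gripper":0.08},{"delta_pos":[0,0,0],"dr":[0,0,0],"gripper":0.08}]' 3
python3 - <<'E'
from h import *
avg(3)
cap('wrist','w13')
from meas import *
T,p=meas('w13',.0055)
for u in(270,320,366): print(u,T[170,u],p[170,u])
E
```

```text
time_s: 15.17
eef_pos: [0.6263, -0.1278, 0.0431]
tool_rot: [-102.6, 89.7, 165.4]
contact_force: [0.0, -0.7, 0.1]
grip_width: 0.0803
avg [ 0.6287 -0.1282  0.0468] sd [0.0007 0.0001 0.001 ] F [-0.333  -0.1914 -0.4227] gauge [ 0.0021 -0.1035] yheading -1.9889613522394367 toolx [ 0.0011 -0.0004 -1.    ]
brass 8639 ((-2.057830810546875, -103.37469482421875), (80.21720886230469, 71.94633483886719), 0.2455030232667923) ypct [-0.0412  0.037 ] zpct [-0.1382 -0.0682] 0.008370041114203391
pin 3839 ((-0.14896392822265625, 0.042588233947753906), (89.83775329589844, 24.464874267578125), 1.1034417152404785) ypct [-0.0422  0.0427] zpct [-0.0114  0.0108] top -0.025482931303068085
270 [ 0.0082 -0.0323 -0.0491] [57 57 59]
320 [ 0.0084 -0.0013 -0.0488] [59 59 60]
366 [ 0.008   0.0271 -0.049 ] [58 58 60]
```

View pics/w13.png

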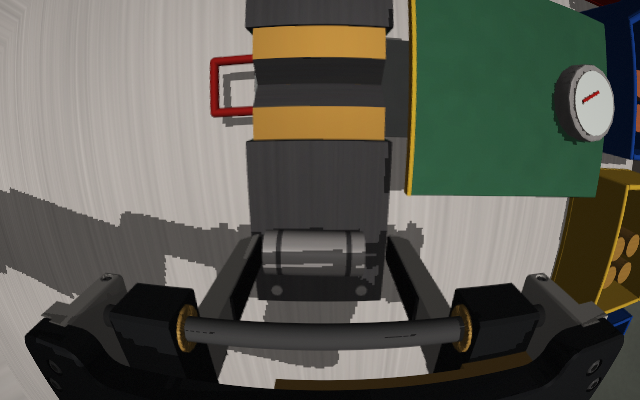

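Run:
```python
from meas import *
avg(4);cap('wrist','w14');meas('w14',.0075);avg(2);cap('wrist','w15');meas('w15',.0075)
```

```text
avg [ 0.6295 -0.1282  0.0478] sd [0.0002 0.0001 0.0004] F [0.501  0.0088 0.5152] gauge [ 0.0029 -0.1035] yheading -1.9562688938398998 toolx [ 0.0032 -0.001  -1.    ]
brass 8731 ((-1.718170166015625, -103.43598175048828), (80.63383483886719, 72.1317367553711), 0.6228305101394653) ypct [-0.0408  0.0373] zpct [-0.1384 -0.0682] 0.0076833583508953696
pin 4318 ((-0.345062255859375, -0.3628501892089844), (89.8892593383789, 26.648170471191406), 2.2570652961730957) ypct [-0.0423  0.0424] zpct [-0.0126  0.0114] top -0.02343137577859916
avg [ 0.6287 -0.1279  0.0464] sd [0.0001 0.     0.0001] F [ 0.4353  0.1696 -0.6899] gauge [ 0.0022 -0.1032] yheading -1.9451628165382142 toolx [ 0.001  -0.0004 -1.    ]
brass 8842 ((-1.3160476684570312, -102.9482421875), (83.17906951904297, 72.51590728759766), 0.22094304859638214) ypct [-0.0403  0.0379] zpct [-0.138  -0.0678] 0.006732401605544475
pin 4494 ((-0.27204132080078125, 0.0250701904296875), (89.80793762207031, 26.206018447875977), 1.8235710859298706) ypct [-0.042   0.0425] zpct [-0.0127  0.0117] top -0.023491763810950167
```

```bash
python3 -m jog '[{"delta_pos":[0,-0.001,0],"dr":[0,0,0],"gripper":0.08},{"delta_pos":[0,0,0],"dr":[0,0,0],"gripper":0.08},{"delta_pos":[0,0,0],"dr":[0,0,0],"gripper":0.08},{"delta_pos":[0,0,0],"dr":[0,0,0],"gripper":0.08}]' 3
python3 - <<'E'
from meas import *
cap('wrist','w16');meas('w16',.0065);avg(2);cap('wrist','w17');meas('w17',.0065)
E
```

```text
time_s: 16.1
eef_pos: [0.6273, -0.1278, 0.0457]
tool_rot: [-58.4, 90.0, -150.3]
contact_force: [-0.3, 0.5, -0.0]
grip_width: 0.0799
brass 8869 ((0.6133995056152344, -102.8671875), (81.40912628173828, 72.3259506225586), 0.3457218110561371) ypct [-0.0389  0.0392] zpct [-0.1377 -0.0676] 0.006201866917217802
pin 4430 ((-0.19396591186523438, -0.22320175170898438), (89.89710998535156, 26.143909454345703), 1.342219352722168) ypct [-0.0419  0.0423] zpct [-0.0127  0.0112] top -0.024499823668031023
avg [ 0.6274 -0.1278  0.0457] sd [0. 0. 0.] F [-0.5183 -0.2735 -0.2879] gauge [ 0.0008 -0.1031] yheading -1.9485543387232884 toolx [-0.0001 -0.     -1.    ]
brass 8886 ((0.472137451171875, -102.85171508789062), (81.82170104980469, 72.41290283203125), 0.3594028055667877) ypct [-0.039   0.0392] zpct [-0.1376 -0.0676] 0.006219211884886847
pin 4410 ((-0.280029296875, -0.1304483413696289), (89.95661163330078, 26.34246253967285), 1.7542901039123535) ypct [-0.0421  0.0424] zpct [-0.0127  0.0113] top -0.02446120744742905
```

```bash
python3 -m jog '[{"delta_pos":[0,0,0],"dr":[0,0,0],"gripper":0.072},{"delta_pos":[0,0,0],"dr":[0,0,0],"gripper":0.068},{"delta_pos":[0,0,0],"dr":[0,0,0],"gripper":0.066},{"delta_pos":[0,0,0],"dr":[0,0,0],"gripper":0.064},{"delta_pos":[0,0,0],"dr":[0,0,0],"gripper":0.062}]' 3
python3 -m jog '[{"delta_pos":[0,0,0],"dr":[0,0,0],"gripper":0.06},{"delta_pos":[0,0,0],"dr":[0,0,0],"gripper":0.06},{"delta_pos":[0,0,0],"dr":[0,0,0],"gripper":0.06},{"delta_pos":[0,0,0],"dr":[0,0,0],"gripper":0.06}]' 3
python3 - <<'E'
from meas import *
avg(1);cap('wrist','w18');meas('w18',.0065)
E
```

```text
time_s: 16.72
eef_pos: [0.6269, -0.1279, 0.0457]
tool_rot: [-78.0, 89.9, -170.0]
contact_force: [-2.4, -0.7, 1.0]
grip_width: 0.0625
time_s: 17.05
eef_pos: [0.6273, -0.1278, 0.0458]
tool_rot: [-41.6, 90.0, -133.5]
contact_force: [-1.2, -0.0, 0.5]
grip_width: 0.0599
avg [ 0.6274 -0.1278  0.0458] sd [0. 0. 0.] F [-2.6605  0.0277  0.7178] gauge [ 0.0008 -0.1031] yheading -1.9504412650133103 toolx [-0.0001 -0.0001 -1.    ]
brass 8858 ((0.4639472961425781, -102.792236328125), (81.7354736328125, 72.26465606689453), 0.35882657766342163) ypct [-0.0389  0.0392] zpct [-0.1377 -0.0677] 0.006228737223793135
pin 4495 ((1.2540550231933594, -0.6025180816650391), (26.31499481201172, 83.83554077148438), 89.18766784667969) ypct [-0.0376  0.0399] zpct [-0.013   0.0116] top -0.024444365881163943
```

View pics/w18.png

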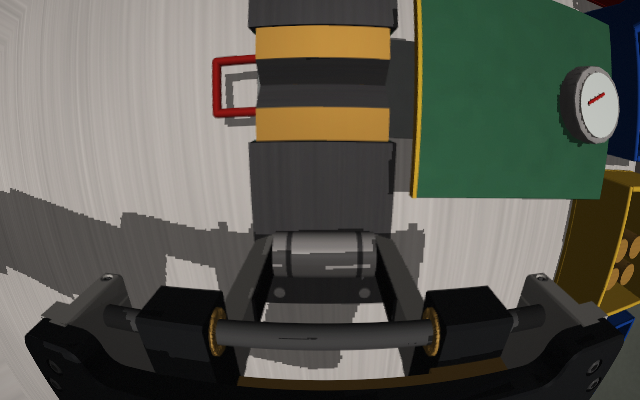

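```bash
python3 -m jog '[{"delta_pos":[0,0,0],"dr":[0,0,0],"gripper":0.063},{"delta_pos":[0,0,0],"dr":[0,0,0],"gripper":0.067},{"delta_pos":[0,0,0],"dr":[0,0,0],"gripper":0.07},{"delta_pos":[0,0,0],"dr":[0,0,0],"gripper":0.075},{"delta_pos":[0,0,0],"dr":[0,0,0],"gripper":0.075}]' 3
python3 -m jog '[{"delta_pos":[-0.01,0,0],"dr":[0,0,0],"gripper":0.075},{"delta_pos":[-0.025,0,0],"dr":[0,0,0],"gripper":0.075},{"delta_pos":[-0.03,0,0],"dr":[0,0,0],"gripper":0.075},{"delta_pos":[-0.025,0,0],"dr":[0.115,0,0],"gripper":0.075},{"delta_pos":[0,0,0],"dr":[0.121,0,0],"gripper":0.07}]' 3
python3 -m jog '[{"delta_pos":[0,0,0],"dr":[0.121,0,0],"gripper":0.07},{"delta_pos":[0,0,0],"dr":[0.121,0,0],"gripper":0.07},{"delta_pos":[0,0,0],"dr":[0.121,0,0],"gripper":0.07},{"delta_pos":[0,0,0],"dr":[0.121,0,0],"gripper":0.07},{"delta_pos":[0,0,0],"dr":[0.121,0,0],"gripper":0.07}]' 3
python3 -m jog '[{"delta_pos":[0,0,0],"dr":[0.121,0,0],"gripper":0.07},{"delta_pos":[0,0,0],"dr":[0.121,0,0],"gripper":0.07},{"delta_pos":[0,0,0],"dr":[0.121,0,0],"gripper":0.07},{"delta_pos":[0,0,0],"dr":[0.121,0,0],"gripper":0.07},{"delta_pos":[0,0,0],"dr":[0.121,0,0],"gripper":0.06}]' 3
python3 -m jog '[{"delta_pos":[0,0,0],"dr":[0.125,0,0],"gripper":0.06},{"delta_pos":[0,0,0],"dr":[0,0,0],"gripper":0.06},{"delta_pos":[0,0,0],"dr":[0,0,0],"gripper":0.06},{"delta_pos":[0,0,0],"dr":[0,0,0],"gripper":0.06},{"delta_pos":[0,0,0],"dr":[0,0,0],"gripper":0.06}]' 3
python3 - <<'E'
from meas import *
avg(4);cap('wrist','w20')
E
```

```text
time_s: 17.57
eef_pos: [0.6276, -0.1278, 0.0458]
tool_rot: [81.5, 90.0, -10.4]
contact_force: [-0.4, -0.4, 0.0]
grip_width: 0.0747
time_s: 17.98
eef_pos: [0.631, -0.1287, 0.1444]
tool_rot: [89.5, 89.2, -16.3]
contact_force: [0.1, 0.5, 0.5]
grip_width: 0.0714
time_s: 18.4
eef_pos: [0.6276, -0.1278, 0.1368]
tool_rot: [124.8, 89.9, -15.7]
contact_force: [1.6, 0.5, -0.2]
grip_width: 0.0699
time_s: 18.82
eef_pos: [0.6276, -0.1278, 0.1368]
tool_rot: [157.8, 89.9, -17.4]
contact_force: [0.2, -0.5, -0.5]
grip_width: 0.0663
time_s: 19.23
eef_pos: [0.6275, -0.1278, 0.1361]
tool_rot: [160.0, 90.0, -21.8]
contact_force: [0.2, 0.7, -0.3]
grip_width: 0.0602
avg [ 0.6274 -0.1278  0.1358] sd [0.     0.     0.0001] F [-0.2714  0.1167  0.1095] gauge [ 0.0008 -0.1031] yheading -91.90360099843191 toolx [ 0.     -0.0001 -1.    ]
```

View pics/w20.png

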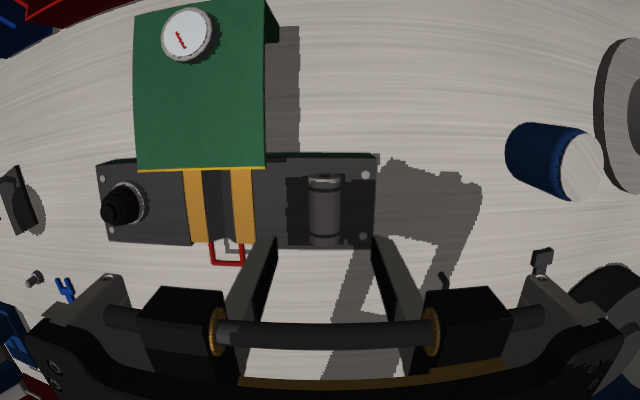

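```bash
cat > m2.py <<'E'
from h import *
def m2(name,zt,pinhi=.031,pinlo=.019):
    T=wcloud(np.load(f'pics/{name}.npy'));p=cv2.imread(f'pics/{name}.png');hs=cv2.cvtColor(p,cv2.COLOR_BGR2HSV)
    b=(hs[...,0]>12)&(hs[...,0]<28)&(hs[...,1]>110)&(abs(T[...,0]-zt)<.006)&(abs(T[...,2])<.07)&(T[...,1]>-.16)&(T[...,1]<.1)
    q=T[b];print('brass',len(q),cv2.minAreaRect((q[:,1:]*1000).astype(np.float32)),'y',np.percentile(q[:,1],[1,99]),'z',np.percentile(q[:,2],[1,99]),'h',np.median(q[:,0]))
    m=(T[...,0]<zt-pinlo)&(T[...,0]>zt-pinhi)&(abs(T[...,1])<.03)&(abs(T[...,2])<.05)&(hs[...,1]<60)
    q=T[m]
    if len(q)>10: print('pin',len(q),cv2.minAreaRect((q[:,1:]*1000).astype(np.float32)),'y',np.percentile(q[:,1],[1,99]),'z',np.percentile(q[:,2],[1,99]),'top',np.percentile(q[:,0],2))
    return T,p
E
python3 - <<'E'
from m2 import *
m2('w20',.0965)
E
```

```text
brass 2949 ((-104.9246826171875, 3.5077362060546875), (78.24071502685547, 105.10034942626953), 89.34098052978516) y [-0.1384 -0.0673] z [-0.0348  0.0385] h 0.09632629986452584
pin 2004 ((0.38568592071533203, -0.9539127349853516), (61.24005126953125, 25.847835540771484), 89.81153869628906) y [-0.0121  0.0129] z [-0.0313  0.0284] top 0.06738990165014873
```

```bash
python3 -m jog '[{"delta_pos":[0.03,0.0004,0],"dr":[0,0,0],"gripper":0.06},{"delta_pos":[0.03,0,0],"dr":[0,0,0],"gripper":0.06},{"delta_pos":[0.022,0,0],"dr":[0,0,0],"gripper":0.06},{"delta_pos":[0.008,0,0],"dr":[0,0,0],"gripper":0.06},{"delta_pos":[0,0,0],"dr":[0,0,0],"gripper":0.06}]' 3
python3 -m jog '[{"delta_pos":[0,0,0],"dr":[0,0,0],"gripper":0.05},{"delta_pos":[0,0,0],"dr":[0,0,0],"gripper":0.045},{"delta_pos":[0,0,0],"dr":[0,0,0],"gripper":0.04},{"delta_pos":[0,0,0],"dr":[0,0,0],"gripper":0.036},{"delta_pos":[0,0,0],"dr":[0,0,0],"gripper":0.034}]' 3
python3 - <<'E'
from m2 import *
avg(3);cap('wrist','w21');T,p=m2('w21',.0055);print(T[170,240:245])
E
```

```text
time_s: 19.9
eef_pos: [0.6256, -0.1277, 0.0429]
tool_rot: [-13.8, 89.7, 164.2]
contact_force: [-0.5, 0.1, 0.5]
grip_width: 0.0601
time_s: 20.32
eef_pos: [0.6281, -0.1284, 0.0472]
tool_rot: [163.0, 89.9, -18.9]
contact_force: [0.4, 0.6, -0.5]
grip_width: 0.0345
avg [ 0.6277 -0.1283  0.0465] sd [0.0001 0.     0.0002] F [-0.1179 -0.0378  0.1534] gauge [ 0.0012 -0.1036] yheading -91.96062968333273 toolx [ 0.0011 -0.0004 -1.    ]
brass 4251 ((-107.26792907714844, 5.0523834228515625), (72.90518951416016, 100.81282043457031), 87.88351440429688) y [-0.1387 -0.068 ] z [-0.0286  0.0382] h 0.006759104085087259
pin 4402 ((-3.3454837799072266, -2.9540023803710938), (53.23996353149414, 64.15766906738281), 24.452558517456055) y [-0.0259  0.026 ] z [-0.031   0.0282] top -0.02364004671528189
[[ 0.0376 -0.061  -0.045 ]
 [ 0.0384 -0.0604 -0.0448]
 [ 0.0387 -0.0597 -0.0448]
 [ 0.0384 -0.0589 -0.0448]
 [ 0.038  -0.058  -0.0449]]
```

View pics/w21.png

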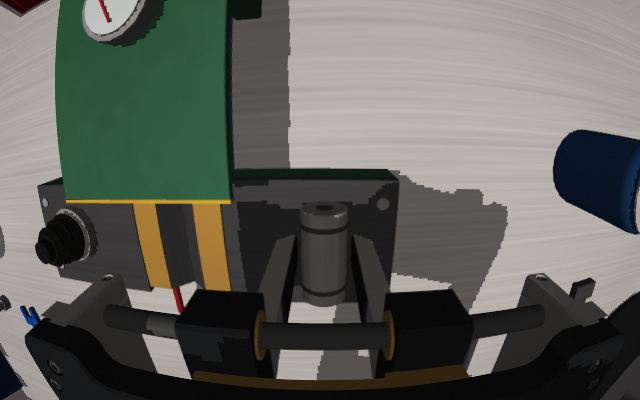

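```bash
python3 -m jog '[{"delta_pos":[0,-0.001,0],"dr":[0,0,0],"gripper":0.034},{"delta_pos":[0,-0.0015,0],"dr":[0,0,0],"gripper":0.034},{"delta_pos":[0,-0.002,0],"dr":[0,0,0],"gripper":0.034},{"delta_pos":[0,-0.0025,0],"dr":[0,0,0],"gripper":0.034},{"delta_pos":[0,-0.003,0],"dr":[0,0,0],"gripper":0.034}]' 3
python3 -m jog '[{"delta_pos":[0,-0.003,0],"dr":[0,0,0],"gripper":0.034},{"delta_pos":[0,-0.003,0],"dr":[0,0,0],"gripper":0.034},{"delta_pos":[0,-0.003,0],"dr":[0,0,0],"gripper":0.034},{"delta_pos":[0,-0.003,0],"dr":[0,0,0],"gripper":0.034},{"delta_pos":[0,-0.003,0],"dr":[0,0,0],"gripper":0.034}]' 3
python3 - <<'E'
from m2 import *
cap('wrist','w22')
E
```

```text
time_s: 20.93
eef_pos: [0.6278, -0.1181, 0.0458]
tool_rot: [116.0, 90.0, -66.0]
contact_force: [0.1, 0.3, 0.5]
grip_width: 0.0343
time_s: 21.35
eef_pos: [0.6283, -0.1028, 0.0458]
tool_rot: [84.9, 90.0, -97.1]
contact_force: [-0.0, 0.6, 1.1]
grip_width: 0.0342
```

View pics/w22.png

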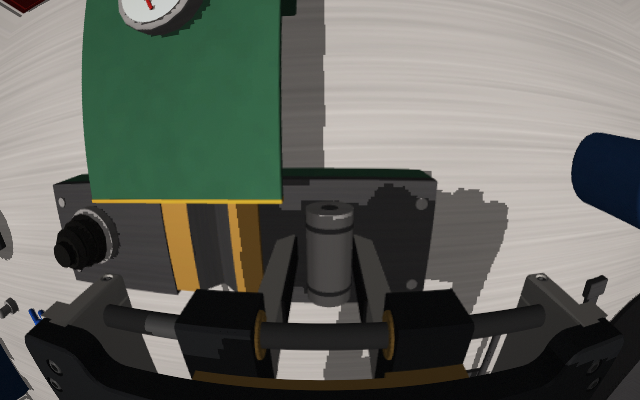

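```bash
python3 -m jog '[{"delta_pos":[0,-0.003,0],"dr":[0,0,0],"gripper":0.034},{"delta_pos":[0,-0.003,0],"dr":[0,0,0],"gripper":0.034},{"delta_pos":[0,-0.003,0],"dr":[0,0,0],"gripper":0.034},{"delta_pos":[0,-0.003,0],"dr":[0,0,0],"gripper":0.034},{"delta_pos":[0,-0.003,0],"dr":[0,0,0],"gripper":0.034}]' 3
python3 -m jog '[{"delta_pos":[0,-0.003,0],"dr":[0,0,0],"gripper":0.034},{"delta_pos":[0,-0.003,0],"dr":[0,0,0],"gripper":0.034},{"delta_pos":[0,-0.003,0],"dr":[0,0,0],"gripper":0.034},{"delta_pos":[0,-0.003,0],"dr":[0,0,0],"gripper":0.034},{"delta_pos":[0,-0.003,0],"dr":[0,0,0],"gripper":0.034}]' 3
python3 -m jog '[{"delta_pos":[0,-0.003,0],"dr":[0,0,0],"gripper":0.034},{"delta_pos":[0,-0.003,0],"dr":[0,0,0],"gripper":0.034},{"delta_pos":[0,-0.003,0],"dr":[0,0,0],"gripper":0.034},{"delta_pos":[0,-0.003,0],"dr":[0,0,0],"gripper":0.034},{"delta_pos":[0,-0.003,0],"dr":[0,0,0],"gripper":0.034}]' 3
python3 -m jog '[{"delta_pos":[0,-0.002,0],"dr":[0,0,0],"gripper":0.034},{"delta_pos":[0,-0.002,0],"dr":[0,0,0],"gripper":0.034},{"delta_pos":[0,-0.002,0],"dr":[0,0,0],"gripper":0.034},{"delta_pos":[0,-0.002,0],"dr":[0,0,0],"gripper":0.034}]' 3
python3 - <<'E'
from m2 import *
avg(1);cap('wrist','w23')
E
```

```text
time_s: 21.82
eef_pos: [0.6288, -0.0879, 0.0458]
tool_rot: [59.5, 90.0, -122.4]
contact_force: [0.5, -0.9, -0.0]
grip_width: 0.0342
time_s: 22.23
eef_pos: [0.6293, -0.0729, 0.0457]
tool_rot: [50.2, 90.0, -131.7]
contact_force: [-0.0, 0.4, 0.2]
grip_width: 0.0342
time_s: 22.65
eef_pos: [0.6298, -0.0579, 0.0458]
tool_rot: [104.5, 90.0, -77.5]
contact_force: [-0.3, 0.1, 0.3]
grip_width: 0.0339
time_s: 22.98
eef_pos: [0.6301, -0.0501, 0.0458]
tool_rot: [95.4, 90.0, -86.6]
contact_force: [-1.3, 0.9, -0.0]
grip_width: 0.0344
avg [ 0.6301 -0.0496  0.0458] sd [0. 0. 0.] F [-0.5511  0.2717 -0.2512] gauge [ 0.0009 -0.0249] yheading -91.94366923183203 toolx [ 0.      0.0003 -1.    ]
```

View pics/w23.png

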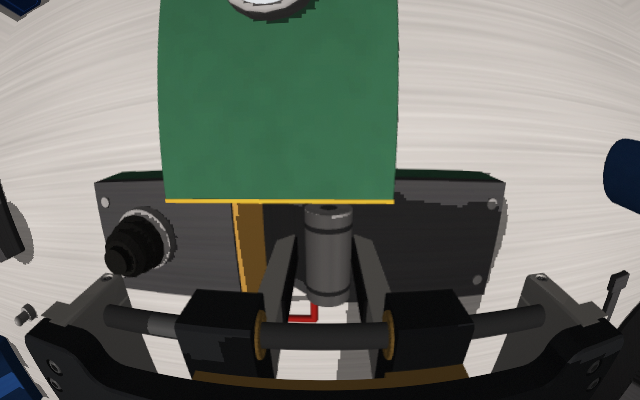

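```bash
python3 -m jog '[{"delta_pos":[0,-0.0015,0],"dr":[0,0,0],"gripper":0.034},{"delta_pos":[0,-0.0015,0],"dr":[0,0,0],"gripper":0.034},{"delta_pos":[0,-0.0015,0],"dr":[0,0,0],"gripper":0.034},{"delta_pos":[0,-0.0015,0],"dr":[0,0,0],"gripper":0.034},{"delta_pos":[0,-0.0015,0],"dr":[0,0,0],"gripper":0.034}]' 3
python3 -m jog '[{"delta_pos":[0,-0.0015,0],"dr":[0,0,0],"gripper":0.034},{"delta_pos":[0,-0.0015,0],"dr":[0,0,0],"gripper":0.034},{"delta_pos":[0,-0.0015,0],"dr":[0,0,0],"gripper":0.034},{"delta_pos":[0,-0.0015,0],"dr":[0,0,0],"gripper":0.034},{"delta_pos":[0,-0.0015,0],"dr":[0,0,0],"gripper":0.034}]' 3
python3 - <<'E'
from m2 import *
cap('wrist','w24')
E
python3 -m jog '[{"delta_pos":[0,-0.0015,0],"dr":[0,0,0],"gripper":0.034},{"delta_pos":[0,-0.0015,0],"dr":[0,0,0],"gripper":0.034},{"delta_pos":[0,-0.0015,0],"dr":[0,0,0],"gripper":0.034},{"delta_pos":[0,-0.0015,0],"dr":[0,0,0],"gripper":0.034},{"delta_pos":[0,-0.0015,0],"dr":[0,0,0],"gripper":0.034}]' 3
python3 -m jog '[{"delta_pos":[0,-0.0015,0],"dr":[0,0,0],"gripper":0.034},{"delta_pos":[0,-0.001,0],"dr":[0,0,0],"gripper":0.034},{"delta_pos":[0,0,0],"dr":[0,0,0],"gripper":0.034},{"delta_pos":[0,0,0],"dr":[0,0,0],"gripper":0.034}]' 3
python3 - <<'E'
from m2 import *
avg(2);cap('wrist','w25')
E
```

```text
time_s: 23.5
eef_pos: [0.6304, -0.0426, 0.0458]
tool_rot: [154.3, 90.0, -27.7]
contact_force: [0.1, 0.0, 0.1]
grip_width: 0.0339
time_s: 23.92
eef_pos: [0.6305, -0.035, 0.0457]
tool_rot: [-62.7, 90.0, 115.4]
contact_force: [0.6, 0.2, 0.5]
grip_width: 0.034
time_s: 24.38
eef_pos: [0.6308, -0.0277, 0.0457]
tool_rot: [73.1, 90.0, -108.9]
contact_force: [0.4, 1.0, -0.5]
grip_width: 0.0342
time_s: 24.72
eef_pos: [0.631, -0.0253, 0.0459]
tool_rot: [120.0, 90.0, -62.0]
contact_force: [0.1, -0.6, 0.0]
grip_width: 0.034
avg [ 0.631  -0.0254  0.0459] sd [0. 0. 0.] F [-0.0064 -0.281  -0.224 ] gauge [ 0.001  -0.0007] yheading -91.96342476697984 toolx [ 0.0002 -0.0003 -1.    ]
```

View pics/w24.png

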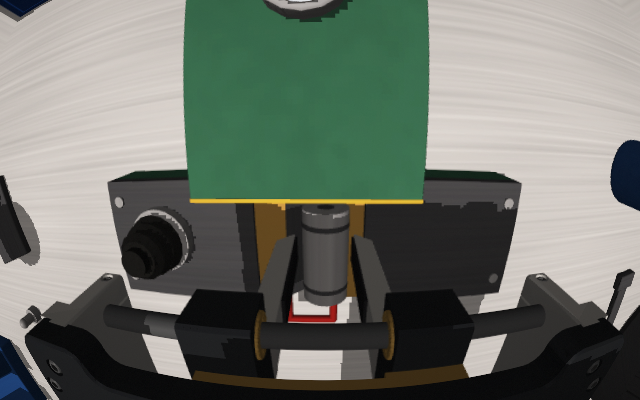

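View pics/w25.png

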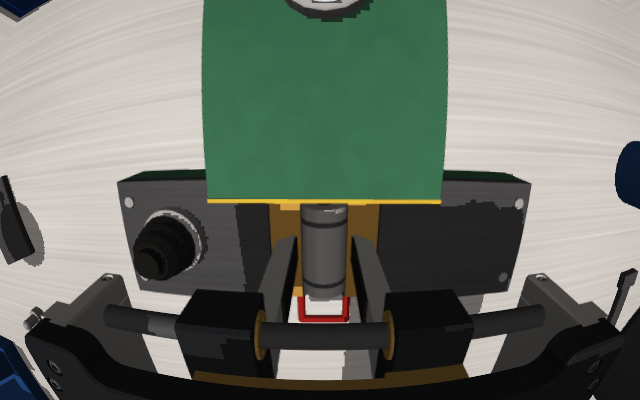

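```bash
python3 - <<'E'
from m2 import *
T,p=m2('w25',.006,.022,.014)
for v in(215,230,250,270,285,292,296): print(v,T[v,324],p[v,324])
for u in(300,310,318,330,338,346): print(u,T[260,u])
E
python3 -m jog '[{"delta_pos":[0,0,0],"dr":[0,0,0],"gripper":0.038},{"delta_pos":[0,0,0],"dr":[0,0,0],"gripper":0.042},{"delta_pos":[0,0,0],"dr":[0,0,0],"gripper":0.046},{"delta_pos":[0,0,0],"dr":[0,0,0],"gripper":0.05},{"delta_pos":[0,0,0],"dr":[0,0,0],"gripper":0.05}]' 3
python3 -m jog '[{"delta_pos":[-0.01,0,0],"dr":[0,0,0],"gripper":0.05},{"delta_pos":[-0.02,0,0],"dr":[0,0,0],"gripper":0.05},{"delta_pos":[-0.03,0,0],"dr":[0,0,0],"gripper":0.05},{"delta_pos":[-0.03,0,0.01],"dr":[0,0,0],"gripper":0.05},{"delta_pos":[-0.01,0,0.03],"dr":[0,0,0],"gripper":0.05}]' 3
python3 -m jog '[{"delta_pos":[0,0,0.04],"dr":[0,0,0],"gripper":0.05},{"delta_pos":[0,0,0.03],"dr":[0,0,0],"gripper":0.05},{"delta_pos":[0,0,0],"dr":[0,0,0],"gripper":0.05},{"delta_pos":[0,0,0],"dr":[0,0,0],"gripper":0.05},{"delta_pos":[0,0,0],"dr":[0,0,0],"gripper":0.05}]' 3
python3 - <<'E'
from m2 import *
avg(4);cap('wrist','w26');cap('side','s26');cap('top','t26')
E
```

```text
brass 3068 ((-0.4891815185546875, 4.657073974609375), (153.23020935058594, 72.12848663330078), 0.9194891452789307) y [-0.0368  0.0357] z [-0.0294  0.0389] h 0.0063840081185654735
pin 3208 ((0.05039024353027344, -1.1541900634765625), (54.575523376464844, 57.25728225708008), 42.406917572021484) y [-0.0246  0.0244] z [-0.0311  0.0281] top -0.01434834673628001
215 [-0.0125  0.0001 -0.028 ] [82 84 86]
230 [-0.0118  0.0001 -0.0186] [81 84 86]
250 [-0.0123  0.0001 -0.0059] [81 82 86]
270 [-0.0119  0.0001  0.008 ] [81 82 85]
285 [-0.0121  0.0001  0.0188] [36 35 35]
292 [-0.0121  0.0001  0.0241] [81 82 86]
296 [-0.0129  0.0001  0.0266] [80 81 85]
300 [ 0.0073 -0.0161  0.011 ]
310 [-0.0088 -0.0085  0.0026]
318 [-0.0127 -0.0035  0.0006]
330 [-0.0122  0.0037  0.0008]
338 [-0.0091  0.0087  0.0025]
346 [0.0065 0.0149 0.0106]
time_s: 25.28
eef_pos: [0.6309, -0.0253, 0.0457]
tool_rot: [91.1, 90.0, -90.9]
contact_force: [0.3, -1.0, -0.2]
grip_width: 0.0498
time_s: 25.7
eef_pos: [0.5953, -0.0245, 0.1517]
tool_rot: [174.3, 89.4, -7.7]
contact_force: [-0.3, 0.1, 1.3]
grip_width: 0.05
time_s: 26.12
eef_pos: [0.522, -0.0216, 0.1468]
tool_rot: [172.7, 89.9, -9.3]
contact_force: [0.4, 0.1, 0.2]
grip_width: 0.0498
avg [ 0.5223 -0.0216  0.1462] sd [0.0001 0.     0.0003] F [-0.0498 -0.0546  0.0569] gauge [-0.1078 -0.0005] yheading -91.95850160289775 toolx [ 0.0012 -0.0002 -1.    ]
```

View pics/w26.png

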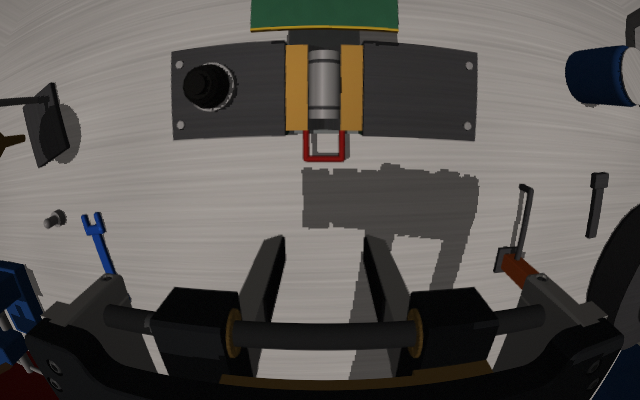

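View pics/s26.png

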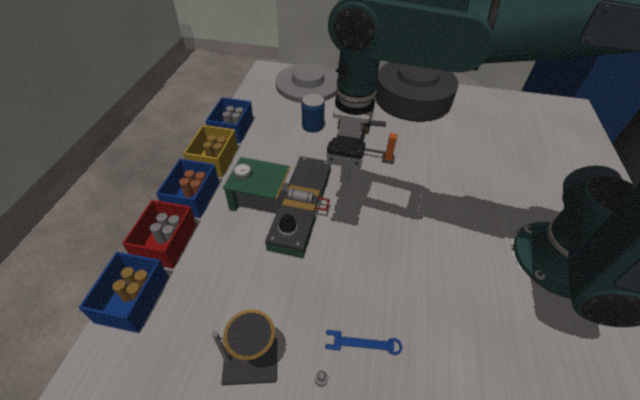

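Run:
```python
from h import *
T=wcloud(np.load('pics/w26.npy'));p=cv2.imread('pics/w26.png');hs=cv2.cvtColor(p,cv2.COLOR_BGR2HSV)
zt=np.nanmedian(T[60:120,400:450,0]);print('plate',zt)
m=(abs(T[...,0]-zt)<.004)&(T[...,2]<-.05)&(T[...,2]>-.17)
b=m&(hs[...,0]>12)&(hs[...,0]<28)&(hs[...,1]>110)&(abs(T[...,1])<.045)
q=T[b];print('slide',cv2.minAreaRect((q[:,1:]*1000).astype(np.float32)),np.percentile(q[:,2],[0.5,99.5]))
for s in(-1,1):
    k=m&(hs[...,2]<110)&(T[...,1]*s>.042)&(abs(T[...,1])<.16)&~b;q=T[k];print('plate',np.percentile(q[:,2],[.5,99.5]),cv2.minAreaRect((q[:,1:]*1000).astype(np.float32)))
k=(T[...,0]<zt-.010)&(T[...,0]>zt-.022)&(abs(T[...,1])<.02)&(T[...,2]<-.06)&(T[...,2]>-.15);q=T[k];print('pin',len(q),cv2.minAreaRect((q[:,1:]*1000).astype(np.float32)),np.percentile(q[:,2],[.5,99.5]),np.percentile(q[:,0],[1,50])-zt)
```

```text
plate 0.10629959202375144
slide ((-0.06760406494140625, -108.82481384277344), (71.8061752319336, 80.12913513183594), 0.20597730576992035) [-0.1484 -0.0698]
plate [-0.1539 -0.0648] ((-96.63336944580078, -109.26473999023438), (109.4222640991211, 90.6671371459961), 0.16954445838928223)
plate [-0.1531 -0.064 ] ((96.30192565917969, -108.652099609375), (108.6104736328125, 90.16082763671875), 0.03636334463953972)
pin 2039 ((-0.10432243347167969, -110.08815002441406), (60.35877990722656, 26.673355102539062), 89.16932678222656) [-0.1397 -0.0802] [-0.0199 -0.0171]
```

Run:
```python
from h import *
st();print(ctrl.hand_in())
```

```text
26.47 [ 0.5216 -0.0215  0.1455] F [0.5 0.4 0.4] w 0.05 j [-8.6  2.6 87.9 -0.  89.5 83.4]
the job is handed in; nothing more can be done
None
```

The job is done and handed in at about 26.5 s of the 64 s allowed.

- **Slide:** I caught the eye with the hooked rod and pulled until the slide stopped moving, with the pull force rising to about 13 N. The last wrist picture puts the slide's middle within about 0.2 mm of the plates' middle, so it is fully out.
- **Rod:** It stands on the table well in front and to the right of the gauge, near where it started.
- **Pin:** On the plate I first nudged it about 3 mm along its axis between the finger tips, to centre and square it. I then rolled it along the plate between loosely spaced fingers into the groove, without lifting it.
- **Pin check:** The last check shows the pin seated, its top about 19 mm above the plate. It lies about 1 mm beyond the middle of the groove, toward the hood, and lined up with it to within about 1 degree.
- **Other things:** In the last side picture I saw no change in the rest, and the arm was clear of everything with no contact force. I judged this by eye and did not measure their positions.

No check failed. The arm's position readings wavered by 1 to 3 mm just after moves, so I set the fine positions from the wrist camera's depth.

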